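# Close up a welded reservoir for its leak test

## Robot

A 6-joint arm with a two-finger parallel gripper is mounted at the origin on the work surface. World frame = base frame: x ahead of the robot, y to its left, z up, the work surface at z = 0. Lengths are in m, angles in rad, forces in N, time in s.
With the tool pointing down it reaches from about 0.375 to 0.925 m from the base axis. Payload 5.7 kg.
Tool frame: the origin (TCP) lies on the centre line of the jaws, within the pads' length; the fingertips stand 17 mm ahead of it and the grasp point (between the pads) lies 2 mm behind it; z points along the fingers, y is the line along which they close (so a half turn about z gives the same grasp; the last joint's range is limited). The gripper opens to 85 mm and grips with 20 to 120 N. Pads are 22 mm wide; open, the fingers measure 114 mm over their backs; the gripper's body (76 mm by 85 mm) begins 54 mm behind the grasp point. The pads swing forward as they close: fully open they stand 13 mm farther back than shut.
Start: joints at [-1.444, 0.359, 1.51, -0, 1.272, -0.115], TCP at [0.144, -0.583, 0.221] pointing down, gripper open.
Joint ranges: [-2.97, 2.97], [-1.01, 2.36], [0.21, 2.38], [-0.96, 4.11], [0.2, 2.71], [-2.98, 2.98]. Speed limits (rad/s): [2.39, 2.39, 3.14, 3.14, 3.14, 3.14].

## Interface

Orientations are given as a unit quaternion [x, y, z, w].
In Python, from cell import r gives the robot as it stands. The module is installed in compiled form; this text tells all that it offers.
- The arm moves only by the tool carry_out, never from a script. Its argument "series" is a list of rows, each a list of 7 numbers: the closure, from -1 (fully open) to 1 (shut), then the shift along the tool's x, y, z in mm, then the turn, a rotation vector about the tool's x, y, z in degrees. A call has 1 to 20 rows; each row is the pose to reach, as a shift and turn from the pose commanded when the call began, along the tool's axes at that moment; what a row does not reach only later rows make up. A row lasts 1/10 s, in which the tool goes at most 50 mm and 8.59 degrees, less where a joint would pass 70% of its speed; a pose out of reach is approached as far as the arm can. A call with a gripper value outside its range is refused whole. The fingers move at their own pace and stop on an object; the grip force is fixed at half the most. Time passes only in rows, so rows that repeat a pose let the fingers close. It gives the time, the measured TCP pose, the force, the opening and the grip force at its end, in the units of the state.
- r.get_obs(): the state, without advancing time (a new reading comes with each control period).
- r.snapshot(name): name is "side" or "top" or "wrist"; returns a dict with "pixels" (400x640x3 uint8, red, green, blue), "camera_matrix" (3x3 intrinsics, pixels), "k1" (the pictures are not rectified: a ray, as slopes to the right and down, at radius r is drawn at 1 + k1 r^2 times it, then the intrinsics apply), "position" and "orientation" of the camera in the world. Camera axes: x right, y up, looking along -z (the intrinsics and any distortion apply to the point x, -y, -z); pixel columns grow to the right and rows downward; lengths in m; the calibration is good to about 2 mm. A picture is of the moment at which its call begins. There is no depth.
- r.finish_job(): hands the job in; it is judged then, once.
Trained networks look in the newest picture that a camera, given by its name, has taken for a name from the list of things; names that differ only in an ending like _2 or _b are one class to them, and where a whole thing is asked for, a point or a joint stands for the part that bears it (a point fixed in the world has none). Each returns a list of dicts, best first, with "conf" (0 to 1); they miss things now and then, are a little off and sometimes report something else, mostly with a low value. They report only what shows in the picture. A call takes as long as a camera call. They do not tell look-alikes from the thing itself.
- r.search_frame(label, camera): "location" ([row, column] in pixels, amid what is visible of it).
- r.spot_point(label, camera): "location" ([row, column] in pixels: a listed point, or the origin of a listed thing).
The state is a dict: "clock": time; "joint_pos": joint angles; "joint_vel": joint speeds; "joint_torque": joint torques, N m; "position": TCP position; "tcp_rot": TCP orientation; "ft_force": force on the tool from outside, world axes, zero at the start; "wrist_torque": the same for the moment, N m; "finger_gap": finger opening in m; "finger_force": force on a finger pad.
Only numpy, scipy, OpenCV 4.12 (cv2) and the standard library are available. Lean on these libraries where they do the work, as an engineer would, in place of code of your own. Each camera call takes 0.05 s, during which the arm holds its last target. There are 200 camera calls.

## Task

Close up the welded reservoir for its leak test. Take the loose cover plate by its handle, lower it level over the tall guide stud and lay it gently on the flange gasket, its sides in line with the flange. Screw the square-head taper plug, already started in the sloping port, clockwise until it goes snug (about 1 N m, never forced past 2 N m), and leave the tools and the bottle on the table where they are.

Things in the scene. Friction and masses are not known exactly. Their poses are not given: they have to be found in the camera images.
- plug: Steel square-head taper pipe plug, hand-started in the sloping port: head 36 x 36 mm across flats, 34 mm high, on a 60 mm thread. Origin at the head's centre, about 25 mm above the port's rim; z points out along the axis, 35 degrees from vertical; x, y square to the flats. Tightens clockwise seen from outside (about -z), going in 2.2 mm per turn; stays where left.
- port: Half coupling, dark steel, 76 mm across, welded square into the reservoir's slope, 30 mm tall. Origin on its axis at the slope; z out along it. In it the plug runs free (0.1 N m) for a twelfth to a third of a turn; then the taper bites and the torque climbs with the angle, about 1.1 N m per radian, without a stop: snug from 0.7 N m, too tight past 2 N m.
- flange (a point): Centre of the gasket's top on the reservoir's level flange, 170 x 100 mm, 128 mm above the table, round a 94 x 58 mm hand hole. x along the 170 mm side, away from the sloping port; z up. The guide stud, a round-nosed 14 mm upright rod, stands at x = +65 mm, y = 0 and rises 90 mm above the gasket. The reservoir (290 x 160 mm) is bolted down.
- cover_handle (a point): Centre of the cover plate's handle bar, 45 mm above the plate's underside and over its centre. Bar 100 mm long (x, along the plate), 12 mm thick (y), 18 mm high, 31 mm gap under it; z up. Steel plate 170 x 100 x 5 mm, loose on the table, about 0.75 kg, balanced. 21 mm holes at x = +65 and -65 mm: either may go over the stud.
- hammer: Bystander: hammer lying on the table.
- brush: Bystander: brush lying on the table.
- magnet: Bystander: dark steel three-cornered welding magnet, 85 mm sides, 22 mm thick, flat on the table.
- spray: Bystander: white bottle, 64 mm across and 190 mm tall, standing on the table.
- bite (a joint): Thread wedging of the plug (rad): 0 while it turns with under 0.7 N m, then grows to 0.22 as its torque passes from 0.7 to 0.95 N m, and stays there.
- strain (a joint): Over-tightening of the plug (rad): about 0 as long as it has not been turned with over 2 N m.
Things that resemble listed ones, but are neither listed nor needed, are in the scene too. Leave any purple look-alike of the part that bears cover_handle alone.

How it is judged:
By the outcome, as a careful person would: the job done as asked, in the order asked, and still so for the second after the job is handed in, with the robot touching nothing.
It also fails if it takes over 70 s, if anything falls off the work surface, if the arm or the gripper's body presses on something with over 40 N, if the wrist force passes 120 N, or if a joint passes its speed limit or range.

## Working session

There is one attempt and no reset: what is moved stays moved. The work goes in short steps, Python scripts to look and compute and a tool call to move; the robot and the scene stay as the last step left them, time stands still between calls to the robot, and variables do not carry over. Pictures are saved under pics/ and viewed, at most 10 in all, crops included, and the job is handed in when it is done.

Besides the shell and the picture viewer there is one more tool, called after "Call:" as name(argument=value, ...) on one line, values as JSON. carry_out: Moves the arm, as the interface text tells. Its arguments: {"type":"object","properties":{"series":{"type":"array"}},"required":["series"]}

```bash
mkdir -p pics
cat > h.py <<'E'
import numpy as np, cv2
from scipy.spatial.transform import Rotation as R
from cell import r
def snap(n,f=None):
    s=r.snapshot(n)
    if f: cv2.imwrite(f'pics/{f}.png',np.ascontiguousarray(s['pixels'][...,::-1]))
    return s
def cam(s):
    q=np.array(s['orientation'])
    Rm=R.from_quat(q).as_matrix() if q.shape==(4,) else q
    return np.array(s['position']),Rm,np.array(s['camera_matrix'],float),float(s['k1'])
def ray(s,rc):
    p,Rm,K,k1=cam(s)
    u=cv2.undistortPoints(np.array([[[rc[1],rc[0]]]],float),K,np.array([k1,0,0,0.]))[0,0]
    d=Rm@np.array([u[0],-u[1],-1.]); return p,d/np.linalg.norm(d)
def at_z(s,rc,z):
    p,d=ray(s,rc); return p+d*(z-p[2])/d[2]
def proj(s,X):
    p,Rm,K,k1=cam(s); c=(np.atleast_2d(X)-p)@Rm; a=c[:,0]/-c[:,2]; b=-c[:,1]/-c[:,2]
    f=1+k1*(a*a+b*b); return np.c_[K[1,1]*b*f+K[1,2],K[0,0]*a*f+K[0,2]]
def tri(a,b):
    (p,d),(q,e)=a,b
    t=np.linalg.lstsq(np.c_[d,-e],q-p,rcond=None)[0]
    x,y=p+t[0]*d,q+t[1]*e; return (x+y)/2,np.linalg.norm(x-y)
E
python3 - <<'E'
from h import *
for n in ('side','top','wrist'):
    s=snap(n,n+'0'); print(n,np.round(s['position'],3),np.round(s['orientation'],3),s['k1'],np.round(s['camera_matrix'],0).tolist())
    for l in ('plug','port','flange','cover_handle','hammer','brush','magnet','spray'):
        print(l,[(np.round(d['location']).tolist(),round(d['conf'],2)) for d in r.spot_point(l,n)])
o=r.get_obs(); print({k:np.round(v,3).tolist() for k,v in o.items()})
E
```

```text
side [ 0.075 -0.959  0.707] [ 0.487 -0.087 -0.168  0.853] -0.020507950095851532 [[363.0, 0.0, 318.0], [0.0, 363.0, 208.0], [0.0, 0.0, 1.0]]
plug [([172.0, 309.0], 0.62), ([181.0, 349.0], 0.26)]
port [([185.0, 312.0], 0.64)]
flange [([179.0, 349.0], 0.61)]
cover_handle [([258.0, 354.0], 0.81), ([322.0, 373.0], 0.69)]
hammer [([172.0, 314.0], 0.73)]
brush [([250.0, 429.0], 0.95)]
magnet [([170.0, 304.0], 0.53)]
spray [([291.0, 449.0], 0.92)]
top [0.375 0.002 1.411] [ 0.027 -0.026 -0.705  0.708] -0.14326782780029787 [[474.0, 0.0, 316.0], [0.0, 474.0, 207.0], [0.0, 0.0, 1.0]]
plug [([200.0, 239.0], 0.6)]
port [([212.0, 397.0], 0.19)]
flange [([159.0, 284.0], 0.83)]
cover_handle [([273.0, 239.0], 0.91), ([240.0, 475.0], 0.8), ([210.0, 396.0], 0.71), ([310.0, 427.0], 0.62), ([161.0, 283.0], 0.62)]
hammer [([165.0, 165.0], 0.72)]
brush [([127.0, 394.0], 0.69)]
magnet [([253.0, 166.0], 0.59)]
spray []
wrist [ 0.221 -0.563  0.374] [-0.125  0.098 -0.609  0.777] -0.04637664536211574 [[289.0, 0.0, 319.0], [0.0, 289.0, 202.0], [0.0, 0.0, 1.0]]
plug []
port []
flange []
cover_handle [([88.0, 91.0], 0.78)]
hammer []
brush []
magnet []
spray []
{'clock': 1.35, 'joint_pos': [-1.444, 0.359, 1.51, 0.0, 1.272, -0.115], 'joint_vel': [-0.001, -0.002, -0.001, -0.0, -0.001, 0.002], 'joint_torque': [0.002, -52.758, -27.904, -0.0, 0.002, 0.0], 'position': [0.144, -0.583, 0.221], 'tcp_rot': [0.993, 0.121, 0.0, -0.0], 'ft_force': [0.504, -0.661, 0.735], 'wrist_torque': [0.025, 0.002, 0.048], 'finger_force': 0.0, 'finger_gap': 0.085}
```

View pics/top0.png

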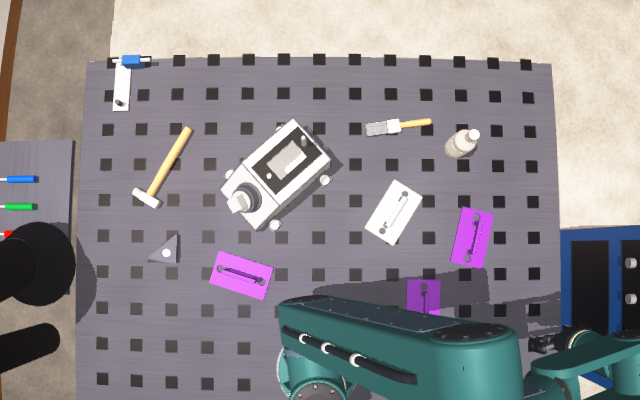

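View pics/side0.png

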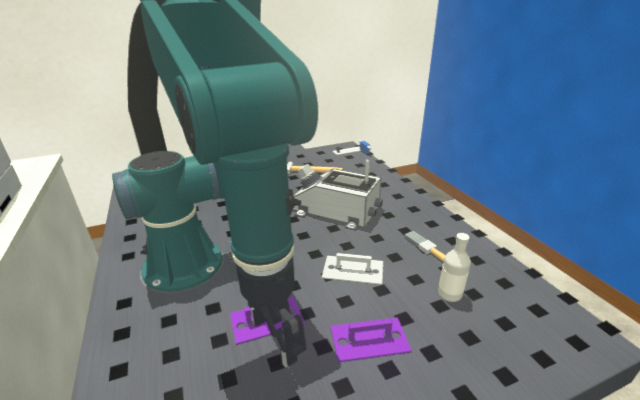

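The top view shows three covers the networks call cover_handle, plus a partly hidden one. The grey steel plate is at (212,397). The purple ones are at (273,239), (240,475) and (300,425), and they are look-alikes. The reservoir's flange is at (159,284), with the plug at (200,239). In the side view the steel cover is at (258,354). I'll confirm with one enlarged crop and measure roughly.

Run:
```python
from h import *
im=cv2.imread('pics/top0.png')
a=cv2.resize(im[110:240,210:340],None,fx=3,fy=3,interpolation=cv2.INTER_CUBIC)
b=cv2.resize(im[110:240,340:470],None,fx=3,fy=3,interpolation=cv2.INTER_CUBIC)
cv2.imwrite('pics/crop1.png',np.hstack([a,b]))
T=snap('top');S=snap('side')
print('cover z.045',at_z(T,(211,396.5),.045),at_z(S,(258,354),.045),tri(ray(T,(211,396.5)),ray(S,(258,354))))
print('flange',at_z(T,(159,284),.128),at_z(S,(179,349),.128))
print('plug',tri(ray(T,(200,239)),ray(S,(172,309))),tri(ray(T,(200,239)),ray(S,(176,309))))
# cover blob
hsv=cv2.cvtColor(im,cv2.COLOR_BGR2HSV); m=((hsv[...,2]>150)&(hsv[...,1]<60)).astype(np.uint8)
n,lab,st,c=cv2.connectedComponentsWithStats(m)
i=np.argmin(np.where(st[:,4]>500,np.hypot(c[:,0]-394,c[:,1]-212),1e9)); print(st[i],c[i])
pts=np.argwhere(lab==i)[:,::-1].astype(np.float32)
bx=cv2.boxPoints(cv2.minAreaRect(pts)); W=np.array([at_z(T,p[::-1],.005) for p in bx])
print(bx.round(1).tolist()); print(W.round(4)); print('centre',W.mean(0),'sides',np.linalg.norm(np.diff(W,axis=0),axis=1),'ang',np.degrees(np.arctan2(*(np.diff(W,axis=0)[:,1::-1].T))))
```

```text
cover z.045 [ 0.46608059 -0.226894    0.045     ] [ 0.4687106  -0.22457987  0.045     ] (array([ 0.46664417, -0.22683224,  0.0471975 ]), np.float64(0.0015339460013427764))
flange [0.60198513 0.09426413 0.128     ] [0.60498239 0.09377815 0.128     ]
plug (array([0.49288116, 0.21539603, 0.12423754]), np.float64(0.007910725651606283)) (array([0.49404177, 0.21859925, 0.10596223]), np.float64(0.006946930662645903))
[ 344  175   91   77 3357] [395.13464403 214.49121239]
[[342.8999938964844, 249.10000610351562], [345.29998779296875, 172.6999969482422], [434.3999938964844, 175.39999389648438], [432.0, 251.8000030517578]]
[[ 0.3551 -0.0738  0.005 ]
 [ 0.5829 -0.0806  0.005 ]
 [ 0.5767 -0.3499  0.005 ]
 [ 0.3472 -0.3398  0.005 ]]
centre [ 0.46545793 -0.21102561  0.005     ] sides [0.2279523  0.26934328 0.2297411 ] ang [ -1.72393595 -91.32533438 177.4908728 ]
```

View pics/crop1.png

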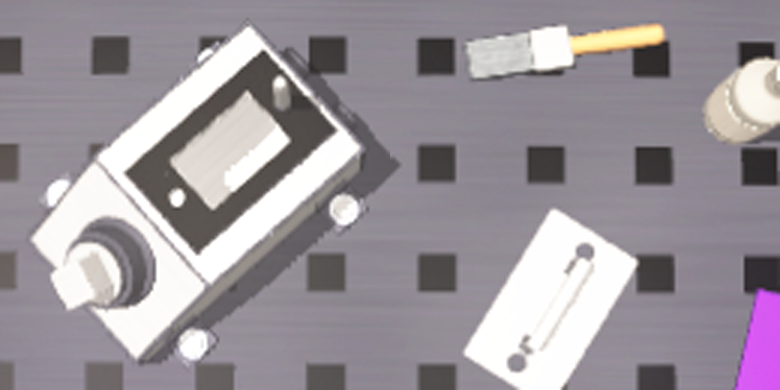

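The crop shows the bare steel plate in its right half: two holes at about (585,250) and (517,363) and a bar handle between them. This is the cover plate, and the purple ones are the look-alikes. In the left half, the reservoir has its stud at (282,95) at the far end and the plug at (90,275). I'm moving the wrist camera over the cover.

Call:
carry_out(series=[[-1, 398, -268, 20, 0, 0, -135], [-1, 398, -268, 20, 0, 0, -135], [-1, 398, -268, 20, 0, 0, -135], [-1, 398, -268, 20, 0, 0, -135], [-1, 398, -268, 20, 0, 0, -135], [-1, 398, -268, 20, 0, 0, -135], [-1, 398, -268, 20, 0, 0, -135], [-1, 398, -268, 20, 0, 0, -135], [-1, 398, -268, 20, 0, 0, -135], [-1, 398, -268, 20, 0, 0, -135], [-1, 398, -268, 20, 0, 0, -135], [-1, 398, -268, 20, 0, 0, -135], [-1, 398, -268, 20, 0, 0, -135], [-1, 398, -268, 20, 0, 0, -135], [-1, 398, -268, 20, 0, 0, -135], [-1, 398, -268, 20, 0, 0, -135], [-1, 398, -268, 20, 0, 0, -135], [-1, 398, -268, 20, 0, 0, -135]])

```text
clock: 3.25
position: [0.4659, -0.227, 0.2016]
tcp_rot: [0.27, 0.963, 0.0, 0.0]
ft_force: [-0.2, 0.2, 0.2]
finger_gap: 0.0855
finger_force: 0.0
```

Run:
```python
from h import *
o=r.get_obs(); print(o['clock'],np.round(o['joint_pos'],3),np.round(o['position'],4),R.from_quat(o['tcp_rot']).as_euler('ZYX',degrees=True).round(2),np.round(o['ft_force'],2))
s=snap('wrist','w1'); np.save('w1.npy',s,allow_pickle=True)
t=snap('top','top1')
for d in r.spot_point('cover_handle','wrist'): print(np.round(d['location'],1),d['conf'],at_z(s,d['location'],.045))
for l in('flange','plug','port'):
  for d in r.spot_point(l,'top')[:2]: print(l,np.round(d['location'],1),d['conf'])
```

```text
3.25 [-0.587  0.262  1.71   0.     1.169 -1.611] [ 0.4659 -0.227   0.2016] [148.69   0.   179.99] [-0.16  0.25  0.23]
[182.7 320.2] 0.9 [ 0.46546058 -0.22600687  0.045     ]
[230.7 118.5] 0.65 [ 0.39043438 -0.46219265  0.045     ]
flange [161.5 285. ] 0.71
flange [210.8 398. ] 0.39
plug [201.7 237.2] 0.71
```

View pics/w1.png

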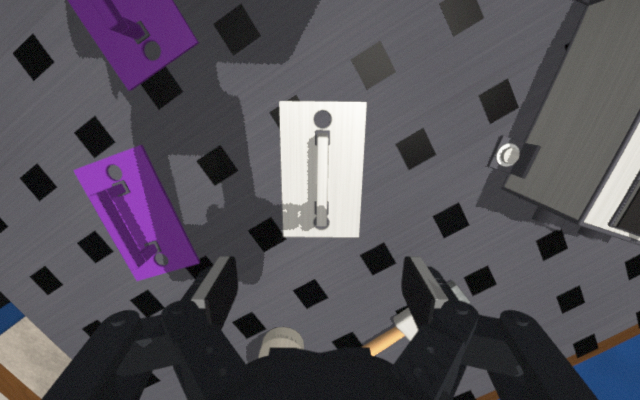

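The wrist view shows the steel cover, with corners near (101,279), (102,366), (237,361) and (237,284) and its handle bar along column 321. The purple covers are to the left. Next I fit the plate.

Run:
```python
from h import *
s=np.load('w1.npy',allow_pickle=True).item()
hsv=cv2.cvtColor(s['pixels'],cv2.COLOR_RGB2HSV); m=((hsv[...,2]>165)&(hsv[...,1]<50)).astype(np.uint8)
n,lab,st,c=cv2.connectedComponentsWithStats(m)
i=lab[200,345]; print(st[i])
pts=np.argwhere(lab==i); h=cv2.convexHull(pts.astype(np.int32))[:,0]
W=np.array([at_z(s,p,.005)[:2] for p in h])
(c,sz,a)=cv2.minAreaRect((W*1000).astype(np.float32)); print(c,sz,a)
# handle: bar pixels ends by eye, top at z=.054
for p in ((136,322.5),(205,321.5)): print(at_z(s,p,.054).round(4))
o=r.get_obs(); Rt=R.from_quat(o['tcp_rot'])
for nm,p in (('plate',[c[0]/1e3,c[1]/1e3,.045]),('net',[.4655,-.2260,.045])): print(nm,(Rt.inv().apply(np.array(p)-o['position'])*1000).round(1))
```

```text
[ 279  101   88  136 9100]
(465.1763000488281, -223.74017333984375) (100.6387939453125, 170.359619140625) 57.979862213134766
[ 0.4227 -0.1974  0.054 ]
[ 0.4858 -0.2367  0.054 ]
plate [  2.3   2.4 156.5]
net [  0.9   0.6 156.5]
```

Call:
carry_out(series=[[-1, 2, 2, 50, 0, 0, 0.7], [-1, 2, 2, 90, 0, 0, 0.7], [-1, 2, 2, 120, 0, 0, 0.7], [-1, 2, 2, 140, 0, 0, 0.7], [-1, 2, 2, 152, 0, 0, 0.7], [-1, 2, 2, 158, 0, 0, 0.7], [-1, 2, 2, 158, 0, 0, 0.7], [-1, 2, 2, 158, 0, 0, 0.7], [1, 2, 2, 158, 0, 0, 0.7], [1, 2, 2, 158, 0, 0, 0.7], [1, 2, 2, 158, 0, 0, 0.7], [1, 2, 2, 158, 0, 0, 0.7], [1, 2, 2, 158, 0, 0, 0.7], [1, 2, 2, 158, 0, 0, 0.7], [1, 2, 2, 158, 0, 0, 0.7], [1, 2, 2, 158, 0, 0, 0.7]])

```text
clock: 5.15
position: [0.4654, -0.2242, 0.0437]
tcp_rot: [0.274, 0.962, 0.0, 0.0]
ft_force: [0.0, 2.1, 6.3]
finger_gap: 0.0058
finger_force: 59.1
```

Call:
carry_out(series=[[1, 0, 0, -10, 0, 0, 0], [1, 0, 0, -25, 0, 0, 0], [1, 0, 0, -55, 0, 0, 0], [1, 0, 0, -95, 0, 0, 0], [1, 0, 0, -140, 0, 0, 0], [1, 0, 0, -185, 0, 0, 0], [1, 0, 0, -220, 0, 0, 0], [1, 0, 0, -240, 0, 0, 0], [1, 0, 0, -250, 0, 0, 0], [1, 0, 0, -250, 0, 0, 0], [1, 0, 0, -250, 0, 0, 0]])

```text
clock: 6.25
position: [0.4646, -0.2238, 0.2923]
tcp_rot: [0.274, 0.962, 0.0, -0.001]
ft_force: [-0.6, -0.2, 0.3]
finger_gap: -0.0
finger_force: 0.0
```

Run:
```python
from h import *
o=r.get_obs(); print({k:np.round(v,3).tolist() for k,v in o.items()})
s=snap('wrist','w2'); np.save('w2.npy',s,allow_pickle=True)
```

```text
{'clock': 6.25, 'joint_pos': [-0.583, 0.177, 1.586, 0.0, 1.38, -1.598], 'joint_vel': [-0.001, 0.014, 0.014, -0.0, 0.0, 0.0], 'joint_torque': [0.026, -43.322, -30.435, 0.001, -0.002, 0.0], 'position': [0.465, -0.224, 0.292], 'tcp_rot': [0.274, 0.962, 0.0, -0.001], 'ft_force': [-0.63, -0.2, 0.286], 'wrist_torque': [0.019, -0.024, 0.028], 'finger_force': 0.0, 'finger_gap': -0.0}
```

View pics/w2.png

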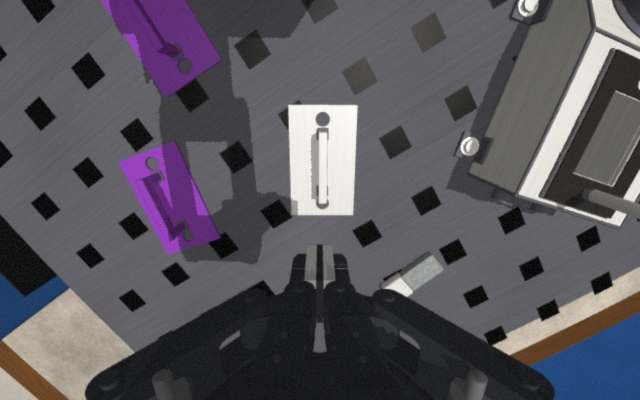

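The cover stayed on the table at (160,322) and the jaws are shut and empty, so the grip slipped. I'll measure the plate again and look with more care before lifting.

```bash
cat >> h.py <<'E'
def plate(s,z=.005,seed=None):
    hsv=cv2.cvtColor(s['pixels'],cv2.COLOR_RGB2HSV); m=((hsv[...,2]>165)&(hsv[...,1]<50)).astype(np.uint8)
    lab=cv2.connectedComponentsWithStats(m)[1]
    pts=np.argwhere(lab==lab[seed]); h=cv2.convexHull(pts.astype(np.int32))[:,0]
    W=np.array([at_z(s,p,z)[:2] for p in h]); return cv2.minAreaRect((W*1000).astype(np.float32))
E
python3 - <<'E'
from h import *
s=np.load('w2.npy',allow_pickle=True).item()
print(plate(s,seed=(190,342)))
s1=np.load('w1.npy',allow_pickle=True).item()
d=r.spot_point('cover_handle','wrist'); print([(x['location'],x['conf']) for x in d[:2]])
print(tri(ray(s,d[0]['location']),ray(s1,(182.7,320.2))))
t=proj(s,[[.4646,-.2238,z] for z in (.27,.2,.1,.045)]); print('axis px',t.round(1).tolist())
# bar thickness in w2
hsv=cv2.cvtColor(s['pixels'],cv2.COLOR_RGB2GRAY); print(hsv[165,285:360].tolist())
E
```

```text
((466.8717956542969, -220.57574462890625), (100.93478393554688, 169.11219787597656), 57.9544677734375)
[([171.3, 320.8], 0.94), ([15.7, 142.3], 0.74)]
(array([ 0.48446   , -0.23539819, -0.03667709]), np.float64(0.0031150176182201087))
axis px [[234.9, 320.0], [202.0, 319.8], [176.4, 319.6], [167.5, 319.6]]
[103, 100, 104, 104, 134, 211, 237, 235, 236, 235, 236, 236, 234, 237, 239, 239, 237, 236, 239, 237, 236, 234, 237, 238, 239, 231, 194, 157, 158, 158, 156, 157, 156, 171, 219, 238, 240, 242, 242, 243, 241, 224, 206, 237, 239, 238, 238, 237, 236, 238, 239, 238, 237, 239, 238, 239, 239, 238, 237, 237, 238, 240, 240, 239, 240, 241, 239, 238, 238, 226, 144, 103, 100, 103, 102]
```

Call:
carry_out(series=[[-1, 0, 3, 50, 0, 0, 0], [-1, 0, 3, 100, 0, 0, 0], [-1, 0, 3, 150, 0, 0, 0], [-1, 0, 3, 195, 0, 0, 0], [-1, 0, 3, 225, 0, 0, 0], [-1, 0, 3, 243, 0, 0, 0], [-1, 0, 3, 250, 0, 0, 0], [-1, 0, 3, 250, 0, 0, 0], [-1, 0, 3, 250, 0, 0, 0]])

```text
clock: 7.25
position: [0.4672, -0.2219, 0.0439]
tcp_rot: [0.274, 0.962, -0.0, 0.0]
ft_force: [-0.3, -0.6, 0.4]
finger_gap: 0.0856
finger_force: 0.0
```

Run:
```python
from h import *
o=r.get_obs(); print(np.round(o['position'],4),np.round(o['ft_force'],2),o['finger_gap'])
s=snap('wrist');t=snap('side')
a=s['pixels'][100:400,160:480]; b=cv2.resize(t['pixels'][215:315,300:405],None,fx=4,fy=4,interpolation=cv2.INTER_CUBIC)
a=cv2.resize(a,(427,400)); cv2.imwrite('pics/g1.png',np.ascontiguousarray(np.hstack([a[:,:380],b])[:,:,::-1]))
```

```text
[ 0.4672 -0.2219  0.0439] [-0.31 -0.62  0.45] 0.08564728508903048
```

View pics/g1.png

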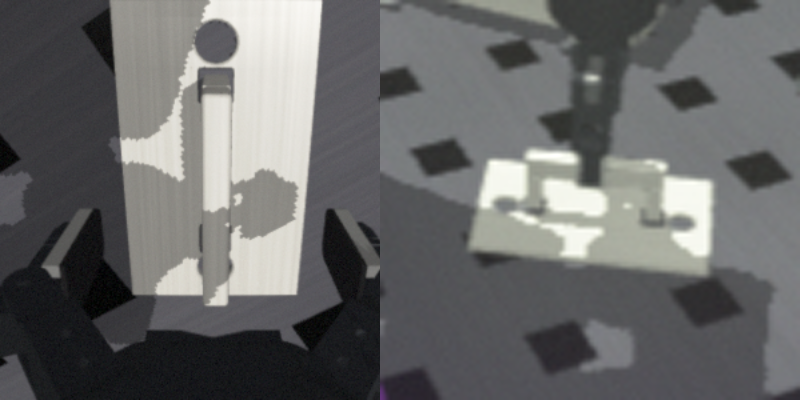

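The jaws straddle the bar, with fingers at columns 75 and 350 and the bar at 217. The fingertips are at the bar's height in the side view. I'll close and read the gap.

Call:
carry_out(series=[[1, 0, 0, 0, 0, 0, 0], [1, 0, 0, 0, 0, 0, 0], [1, 0, 0, 0, 0, 0, 0], [1, 0, 0, 0, 0, 0, 0], [1, 0, 0, 0, 0, 0, 0], [1, 0, 0, 0, 0, 0, 0]])

```text
clock: 7.95
position: [0.4669, -0.2217, 0.0437]
tcp_rot: [0.274, 0.962, 0.0, 0.0]
ft_force: [-0.4, 0.9, 3.3]
finger_gap: 0.0065
finger_force: 58.8
```

Run:
```python
from h import *
o=r.get_obs(); print(np.round(o['position'],4),np.round(o['ft_force'],2),np.round(o['wrist_torque'],2),o['finger_gap'],o['finger_force'])
s=snap('wrist');t=snap('side')
a=s['pixels'][100:400,160:480]; b=cv2.resize(t['pixels'][215:315,300:405],None,fx=4,fy=4,interpolation=cv2.INTER_CUBIC)
a=cv2.resize(a,(427,400)); cv2.imwrite('pics/g2.png',np.ascontiguousarray(np.hstack([a[:,:380],b])[:,:,::-1]))
```

```text
[ 0.4669 -0.2217  0.0437] [-0.39  0.93  3.34] [ 0.16 -0.   -0.05] 0.006472251360544115 58.81238043308258
```

View pics/g2.png

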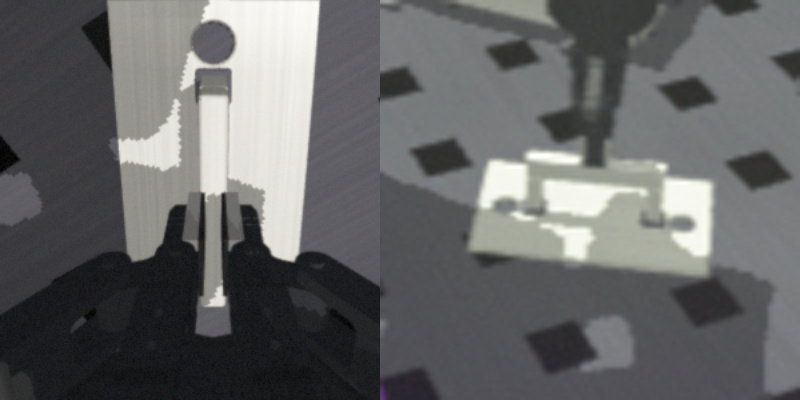

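The side crop shows the fingertips holding only the bar's upper edge: they end at about row 167, while the bar's face runs to row 182. I'll open, go about 13 mm deeper and close again.

Call:
carry_out(series=[[-0.3, 0, 0, 0, 0, 0, 0], [-0.3, 0, 0, 0, 0, 0, 0], [-0.3, 0, 0, 0, 0, 0, 0], [-0.3, 0, 0, 6, 0, 0, 0], [-0.3, 0, 0, 13, 0, 0, 0], [-0.3, 0, 0, 13, 0, 0, 0], [1, 0, 0, 13, 0, 0, 0], [1, 0, 0, 13, 0, 0, 0], [1, 0, 0, 13, 0, 0, 0], [1, 0, 0, 13, 0, 0, 0], [1, 0, 0, 13, 0, 0, 0], [1, 0, 0, 13, 0, 0, 0]])

```text
clock: 9.25
position: [0.467, -0.2217, 0.0308]
tcp_rot: [0.274, 0.962, 0.0, 0.0]
ft_force: [-0.2, 0.9, 4.7]
finger_gap: 0.0097
finger_force: 60.2
```

Call:
carry_out(series=[[-0.3, 0, 0, 0, 0, 0, 0], [-0.3, 0, 0, 0, 0, 0, 0], [-0.3, 0, 0, 2, 0, 0, 0], [-0.3, 0, 0, 5, 0, 0, 0], [-0.3, 0, 0, 5, 0, 0, 0], [1, 0, 0, 5, 0, 0, 0], [1, 0, 0, 5, 0, 0, 0], [1, 0, 0, 5, 0, 0, 0], [1, 0, 0, 5, 0, 0, 0], [1, 0, 0, 5, 0, 0, 0]])

```text
clock: 10.25
position: [0.467, -0.2217, 0.0257]
tcp_rot: [0.274, 0.962, 0.0, 0.0]
ft_force: [-0.8, 1.2, 3.8]
finger_gap: 0.0107
finger_force: 59.6
```

Run:
```python
from h import *
o=r.get_obs(); print(np.round(o['position'],4),np.round(o['ft_force'],2),np.round(o['wrist_torque'],2),o['finger_gap'],o['finger_force'])
```

```text
[ 0.467  -0.2217  0.0257] [-0.77  1.21  3.84] [0.14 0.04 0.01] 0.01069450088362093 59.55731391906738
```

Call:
carry_out(series=[[1, 0, 0, -3, 0, 0, 0], [1, 0, 0, -8, 0, 0, 0], [1, 0, 0, -14, 0, 0, 0], [1, 0, 0, -20, 0, 0, 0], [1, 0, 0, -20, 0, 0, 0], [1, 0, 0, -20, 0, 0, 0]])

```text
clock: 10.85
position: [0.467, -0.2218, 0.0458]
tcp_rot: [0.274, 0.962, -0.0, 0.0]
ft_force: [-0.7, -0.1, -5.8]
finger_gap: 0.0104
finger_force: 58.6
```

Run:
```python
from h import *
o=r.get_obs(); print(np.round(o['position'],4),np.round(o['ft_force'],2),np.round(o['wrist_torque'],2),o['finger_gap'],o['finger_force'])
s=snap('wrist');t=snap('side')
a=s['pixels'][100:400,160:480]; b=cv2.resize(t['pixels'][205:305,300:405],None,fx=4,fy=4,interpolation=cv2.INTER_CUBIC)
a=cv2.resize(a,(427,400)); cv2.imwrite('pics/g3.png',np.ascontiguousarray(np.hstack([a[:,:380],b])[:,:,::-1]))
```

```text
[ 0.467  -0.2218  0.0458] [-0.68 -0.06 -5.84] [-0.03  0.02 -0.01] 0.010442669673865007 58.611937165260315
```

View pics/g3.png

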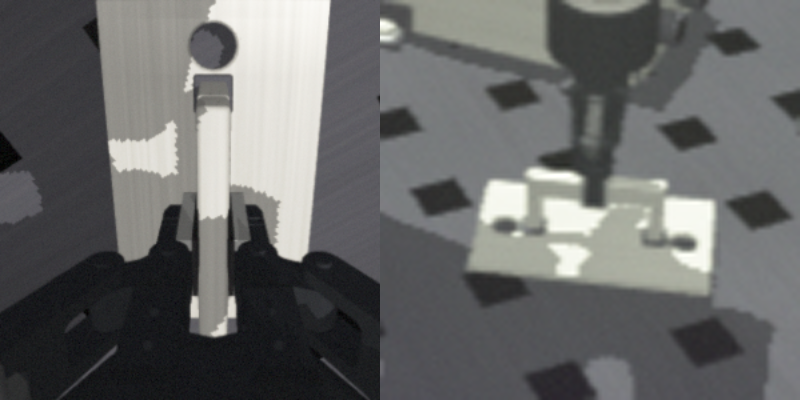

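The cover is lifted: it weighs on the wrist and hangs level. I'll raise it above the stud's height and move to where the wrist camera sees the flange beside the plate.

Call:
carry_out(series=[[1, 0, 0, -8, 0, 0, 0], [1, 0, 0, -22, 0, 0, 0], [1, 0, 0, -45, 0, 0, 0], [1, 0, 0, -72, 0, 0, 0], [1, 10, 14, -100, 0, 0, 0], [1, 20, 28, -128, 0, 0, 0], [1, 30, 42, -156, 0, 0, 2], [1, 40, 56, -184, 0, 0, 4], [1, 50, 72, -208, 0, 0, 6], [1, 60, 88, -226, 0, 0, 8], [1, 70, 104, -237, 0, 0, 10], [1, 80, 118, -242, 0, 0, 12], [1, 90, 130, -244, 0, 0, 13], [1, 97, 140, -244, 0, 0, 14], [1, 101, 146, -244, 0, 0, 14], [1, 101, 146, -244, 0, 0, 14], [1, 101, 146, -244, 0, 0, 14]])

```text
clock: 12.65
position: [0.4579, -0.0447, 0.2895]
tcp_rot: [0.389, 0.921, -0.0, -0.0]
ft_force: [-0.2, -0.1, -6.1]
finger_gap: 0.0106
finger_force: 58.9
```

Run:
```python
from h import *
o=r.get_obs(); print(o['clock'],np.round(o['position'],4),np.round(o['joint_pos'],3),R.from_quat(o['tcp_rot']).as_euler('ZYX',degrees=True).round(2),np.round(o['ft_force'],2),np.round(o['wrist_torque'],2),o['finger_gap'],o['finger_force'])
s=snap('wrist','w3'); np.save('w3.npy',s,allow_pickle=True)
for l in('flange','plug','port','cover_handle'):
  for d in r.spot_point(l,'wrist')[:2]: print(l,np.round(d['location'],1),round(d['conf'],2),at_z(s,d['location'],.128).round(4))
```

```text
12.65 [ 0.4579 -0.0447  0.2895] [-0.247  0.091  1.697 -0.     1.354 -1.018] [ 134.19    0.   -179.97] [-0.17 -0.06 -6.14] [-0.03  0.03 -0.01] 0.010570054369526335 58.94905865192413
flange [184.7 489.1] 0.69 [0.598  0.0883 0.128 ]
plug [  8.9 523.5] 0.82 [0.4781 0.2197 0.128 ]
port [ 51.3 499.1] 0.93 [0.4919 0.1785 0.128 ]
cover_handle [314.1 121.1] 0.72 [ 0.3926 -0.3651  0.128 ]
cover_handle [166.2  58.4] 0.63 [ 0.2293 -0.2394  0.128 ]
```

View pics/w3.png

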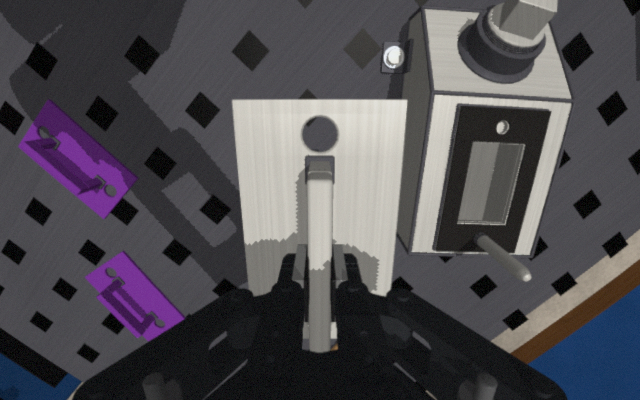

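The wrist view shows the level held plate, with its far corners at (100,233) and (100,407) and a hole at (132,320). Beside it are the black gasket, with corners near (104,459), (107,551), (250,515) and (248,433), and the stud from base (238,481) to tip (277,527). Now I fit both.

Run:
```python
from h import *
s=np.load('w3.npy',allow_pickle=True).item(); g=cv2.cvtColor(s['pixels'],cv2.COLOR_RGB2GRAY)
print('row 200',g[200,425:560:3].tolist())
m=((g<75)).astype(np.uint8); m[:,:415]=0;m[:95]=0;m[258:]=0;m[:,570:]=0
m=cv2.morphologyEx(m,cv2.MORPH_OPEN,np.ones((3,3)))
lab=cv2.connectedComponents(m)[1]; pts=np.argwhere(lab==lab[120,480]); print(len(pts),pts.min(0),pts.max(0))
h=cv2.convexHull(pts.astype(np.int32))[:,0]
for z in (.128,):
    W=np.array([at_z(s,p,z)[:2] for p in h]); rc=cv2.minAreaRect((W*1000).astype(np.float32)); print(z,rc)
B=cv2.boxPoints(rc)/1000; print('box px',proj(s,np.c_[B,[.128]*4]).round(0).tolist())
print('stud base',at_z(s,(239,481),.128),'tip(centre z .211)',at_z(s,(277,526),.211))
o=r.get_obs(); Rt=R.from_quat(o['tcp_rot']); p0=np.array(o['position'])
zt=p0[2]-.0207
for nm,p in (('hole',(133,320)),('c1',(100,233)),('c2',(100,407)),('L200',(200,242)),('R200',(200,399))): print(nm,(Rt.inv().apply(at_z(s,p,zt)-p0)*1000).round(1))
```

```text
row 200 [193, 192, 195, 190, 193, 150, 64, 31, 35, 29, 35, 37, 66, 116, 119, 119, 119, 117, 116, 115, 115, 78, 79, 77, 75, 78, 80, 84, 86, 53, 32, 34, 32, 37, 41, 189, 193, 196, 194, 193, 108, 77, 77, 77, 79]
8131 [106 433] [252 549]
0.128 ((597.3800659179688, 87.62521362304688), (104.38362884521484, 169.98590087890625), 42.28571701049805)
box px [[104.0, 457.0], [250.0, 432.0], [252.0, 514.0], [110.0, 551.0]]
stud base [0.64752541 0.04139702 0.128     ] tip(centre z .211) [0.64774649 0.04122914 0.211     ]
hole [66.3 -0.2 20.7]
c1 [ 84.9 -49.9  20.7]
c2 [85.1 49.4 20.7]
L200 [ 24.8 -49.4  20.7]
R200 [25.  49.9 20.7]
```

Run:
```python
from h import *
s=np.load('w3.npy',allow_pickle=True).item(); g=cv2.GaussianBlur(cv2.cvtColor(s['pixels'],cv2.COLOR_RGB2GRAY),(3,3),0).astype(float)
def cross(line,a,b,th=110):  # first crossing bright->dark going a->b
    st=1 if b>a else -1
    for i in range(a,b,st):
        if line[i]>th>=line[i+st]: return i+st*(line[i]-th)/(line[i]-line[i+st])
def fit(pts):
    W=np.array([at_z(s,p,.128)[:2] for p in pts]); vx,vy,x,y=cv2.fitLine((W*1000).astype(np.float32),cv2.DIST_HUBER,0,.01,.01).ravel()
    res=np.abs((W[:,0]*1000-x)*vy-(W[:,1]*1000-y)*vx); print(len(W),'ang',np.degrees(np.arctan2(vy,vx)).round(2),'res',res.mean().round(2)); return np.array([vx,vy]),np.array([x,y])
L=[(y,cross(g[y],420,480)) for y in range(115,240,3)]
Rr=[(y,cross(g[y],558-int((y-110)*.1),500)) for y in range(115,225,3)]
T=[(cross(g[:,x],97,125),x) for x in range(465,545,3)]
Bt=[(cross(g[:,x],257,238),x) for x in range(440,475,3)]
F=[fit([p for p in q if p[0] is not None and p[1] is not None]) for q in (L,Rr,T,Bt)]
def inter(a,b):
    t=np.linalg.solve(np.c_[a[0],-b[0]],b[1]-a[1]); return a[1]+t[0]*a[0]
C=np.array([inter(F[i],F[j]) for i in(0,1) for j in (2,3)]); print(C.round(1).tolist(),'mean',C.mean(0),'sizes',np.linalg.norm(C[0]-C[1]),np.linalg.norm(C[2]-C[3]),np.linalg.norm(C[0]-C[2]),np.linalg.norm(C[1]-C[3]))
print('boss',at_z(s,(128,502.5),.128)); print(proj(s,np.c_[C/1000,[.128]*4]).round(1).tolist())
print('stud px',g[240,465:500].astype(int).tolist())
# stud axis: mid columns of the rod per row
for y in range(240,280,4): print(y, g[y,470:540].astype(int)[::2].tolist())
```

```text
42 ang -47.81 res 0.09
37 ang -47.84 res 0.05
27 ang 42.29 res 0.07
9 ang 41.84 res 0.39
[[500.8999938964844, 115.80000305175781], [615.9000244140625, -11.0], [578.7000122070312, 186.5], [694.0999755859375, 59.099998474121094]] mean [597.39594   87.617294] sizes 171.10493 171.918 105.08033 104.99059
boss [0.55660767 0.13621842 0.128     ]
[[103.6, 456.6], [250.7, 431.5], [109.2, 551.2], [253.1, 513.6]]
stud px [35, 35, 34, 31, 28, 25, 23, 24, 29, 36, 40, 47, 61, 74, 79, 81, 83, 84, 85, 87, 89, 90, 92, 94, 94, 91, 83, 70, 55, 43, 38, 36, 35, 34, 34]
240 [25, 24, 36, 47, 74, 81, 84, 87, 90, 94, 91, 70, 43, 36, 34, 35, 35, 37, 35, 35, 34, 35, 34, 45, 149, 193, 191, 193, 194, 190, 189, 179, 94, 68, 37]
244 [23, 21, 21, 33, 61, 75, 79, 80, 83, 85, 89, 93, 93, 84, 53, 38, 35, 34, 36, 35, 35, 33, 37, 100, 189, 191, 191, 191, 191, 188, 190, 134, 66, 54, 10]
248 [21, 22, 23, 34, 33, 40, 57, 74, 79, 80, 82, 84, 88, 94, 96, 93, 71, 44, 35, 35, 34, 33, 55, 162, 194, 191, 191, 193, 190, 189, 168, 76, 66, 23, 4]
252 [135, 129, 124, 125, 113, 98, 100, 105, 105, 87, 78, 81, 82, 83, 86, 91, 96, 97, 8
[... 262 characters left out ...]
 80, 79, 78, 78, 77, 78, 81, 83, 82, 85, 89, 93, 98, 100, 96, 85, 78, 78, 77, 78, 75, 53, 61, 76, 78, 77]
264 [78, 79, 78, 77, 79, 78, 79, 79, 78, 79, 78, 79, 78, 79, 79, 78, 77, 80, 82, 83, 84, 88, 93, 96, 99, 100, 91, 81, 78, 76, 75, 77, 78, 78, 77]
268 [77, 79, 78, 79, 78, 78, 78, 77, 78, 80, 79, 79, 78, 77, 78, 78, 77, 78, 77, 80, 81, 82, 84, 89, 93, 100, 106, 108, 102, 84, 76, 76, 77, 77, 77]
272 [78, 78, 78, 78, 79, 78, 78, 79, 78, 78, 78, 77, 77, 77, 78, 79, 77, 77, 78, 79, 80, 81, 83, 87, 95, 106, 118, 122, 128, 128, 94, 78, 78, 77, 77]
276 [78, 77, 78, 77, 77, 75, 57, 22, 18, 51, 75, 78, 80, 78, 77, 78, 76, 77, 78, 79, 78, 76, 76, 82, 89, 95, 118, 159, 202, 199, 158, 88, 78, 78, 76]
```

Run:
```python
from h import *
from scipy.optimize import least_squares
s=np.load('w3.npy',allow_pickle=True).item(); g=cv2.cvtColor(s['pixels'],cv2.COLOR_RGB2GRAY).astype(int)
a=np.radians(-47.83); xf=np.array([np.cos(a),np.sin(a)]); yf=np.array([-np.sin(a),np.cos(a)]); C=np.array([.5974,.0876])
loc=lambda rc,z=.128:(np.array([(at_z(s,rc,z)[:2]-C)@xf,(at_z(s,rc,z)[:2]-C)@yf])*1000).round(1)
for row in (160,180,200): print(row,g[row,428:560].tolist())
print('col 490 rows 125-155',g[125:155,490].tolist(),'rows 205-235',g[205:240,475].tolist())
for y in (276,278,280,282,284): print(y,g[y,505:540].tolist())
print({p:loc(p).tolist() for p in [(200,441.5),(200,461),(200,511.5),(200,528.5),(128,502.5)]})
mid=[(240,484.5),(244,488),(248,492.3)]
for dx in (64,66,68):
  for dy in (0,2,4,6):
    st=C+(dx*xf+dy*yf)/1000; P=proj(s,[[*st,z] for z in np.linspace(.128,.218,200)])
    print(dx,dy,[round(float(np.interp(r_,P[:,0],P[:,1])),1) for r_ in (240,244,248,268)],'base/tip',P[[0,-1]].round(1).tolist())
```

```text
160 [203, 200, 203, 205, 202, 204, 206, 201, 204, 202, 199, 202, 202, 202, 201, 199, 197, 195, 189, 141, 64, 57, 64, 54, 34, 37, 33, 34, 33, 38, 36, 33, 41, 32, 35, 32, 34, 32, 37, 34, 43, 80, 115, 117, 117, 119, 121, 120, 119, 116, 120, 115, 116, 115, 115, 118, 119, 119, 121, 121, 120, 119, 121, 117, 117, 119, 115, 100, 79, 77, 77, 78, 75, 75, 77, 76, 76, 77, 76, 76, 81, 77, 74, 75, 77, 80, 77, 83, 95, 86, 80, 85, 103, 96, 39, 35, 35, 33, 36, 36, 41, 33, 33, 37, 39, 35, 34, 33, 33, 33, 64, 154, 185, 185, 184, 188, 192, 193, 192, 188, 185, 185, 187, 186, 190, 195, 191, 171, 123, 70, 64, 80]
180 [199, 198, 201, 198, 199, 203, 198, 196, 197, 197, 198, 198, 197, 198, 193, 170, 102, 57, 59, 60, 52, 26, 36, 29, 39, 36, 33, 37, 35, 33, 32, 37, 33, 36, 34, 30, 37, 65, 110, 114, 112, 117, 118, 119, 120, 117, 112, 117, 118, 114, 114, 117, 118, 118, 117, 119, 114, 113, 118, 118, 117, 114, 107, 88, 78, 79, 76, 74, 79, 79, 76, 74, 76, 79, 76, 78, 75, 75, 76, 77, 77, 78, 80, 91, 93, 84, 90, 122, 109, 54, 40, 31, 35, 37, 33, 32, 36, 33, 33, 38, 33, 33, 32, 36, 39, 77, 156, 186, 192, 190, 191, 197,
[... 2113 characters left out ...]
 [277.2, 529.9]]
64 6 [486.4, 491.3, 496.2, 520.7] base/tip [[236.1, 481.6], [277.3, 532.0]]
66 0 [479.5, 484.2, 488.9, 512.4] base/tip [[237.4, 476.5], [279.1, 525.3]]
66 2 [481.0, 485.8, 490.6, 514.2] base/tip [[237.5, 478.0], [279.1, 527.3]]
66 4 [482.6, 487.4, 492.2, 516.1] base/tip [[237.5, 479.6], [279.1, 529.3]]
66 6 [484.2, 489.0, 493.9, 518.0] base/tip [[237.6, 481.2], [279.1, 531.4]]
68 0 [477.3, 482.0, 486.6, 509.8] base/tip [[238.9, 476.1], [280.9, 524.7]]
68 2 [478.9, 483.6, 488.3, 511.7] base/tip [[239.0, 477.7], [280.9, 526.7]]
68 4 [480.4, 485.2, 489.9, 513.5] base/tip [[239.0, 479.3], [281.0, 528.8]]
68 6 [482.0, 486.8, 491.6, 515.4] base/tip [[239.1, 480.9], [281.0, 530.8]]
```

The gasket edges give 99.7 x about 170 mm once the dark side strip is excluded. That puts the flange centre at (0.600, 0.090), x axis at -47.8 degrees, with the stud consistent with it. I'll turn the tool half round so the camera sees the stud-side hole, and approach.

Call:
carry_out(series=[[1, 0, 3, 0, 0, 0, 3], [1, 0, 8, 0, 0, 0, 9], [1, 0, 14, 0, 0, 0, 16], [1, 0, 20, 0, 0, 0, 23], [1, 0, 27, 0, 0, 0, 30], [1, 0, 34, 0, 0, 0, 37], [1, 0, 41, 0, 0, 0, 44], [1, 0, 48, 0, 0, 0, 51], [1, 0, 55, 0, 0, 0, 58], [1, 0, 62, 0, 0, 0, 65], [1, 0, 69, 0, 0, 0, 72], [1, 0, 75, 0, 0, 0, 78], [1, 0, 82, 0, 0, 0, 84], [1, 0, 88, 0, 0, 0, 88], [1, 0, 90, 0, 0, 0, 90], [1, 0, 90, 0, 0, 0, 90]])

```text
clock: 14.5
position: [0.5229, 0.0182, 0.2893]
tcp_rot: [0.927, 0.376, -0.0, -0.0]
ft_force: [0.0, 0.1, -5.8]
finger_gap: 0.0109
finger_force: 59.0
```

```bash
cat >> h.py <<'E'
def st():
    o=r.get_obs(); print(round(o['clock'],2),np.round(o['position'],4),'J',np.round(o['joint_pos'],3),'eul',R.from_quat(o['tcp_rot']).as_euler('ZYX',degrees=True).round(2),'F',np.round(o['ft_force'],2),'M',np.round(o['wrist_torque'],2),'gap',round(o['finger_gap'],4),round(o['finger_force'],1)); return o
def togo(p): # mm in tool axes
    o=r.get_obs(); return (R.from_quat(o['tcp_rot']).inv().apply(np.array(p)-o['position'])*1000).round(1)
E
python3 -c "
from h import *
st(); print(togo([.6005,.0901,.2757]))"
```

```text
14.5 [0.5229 0.0182 0.2893] J [-0.097  0.19   1.577  0.     1.374  0.703] eul [ 4.4140e+01  1.0000e-02 -1.7998e+02] F [ 0.05  0.14 -5.81] M [-0.    0.02  0.  ] gap 0.0109 59.0
[105.8   2.4  13.6]
```

Call:
carry_out(series=[[1, 4, 0, 0, 0, 0, 3], [1, 10, 0, 0, 0, 0, 9], [1, 17, 0, 0, 0, 0, 16], [1, 24, 0, 0, 0, 0, 23], [1, 32, 1, 0, 0, 0, 30], [1, 40, 1, 0, 0, 0, 37], [1, 48, 1, 0, 0, 0, 44], [1, 56, 1, 0, 0, 0, 51], [1, 64, 2, 0, 0, 0, 58], [1, 72, 2, 2, 0, 0, 65], [1, 80, 2, 4, 0, 0, 72], [1, 88, 2, 6, 0, 0, 79], [1, 95, 2, 8, 0, 0, 85], [1, 101, 2, 10, 0, 0, 89], [1, 105, 2, 10, 0, 0, 92], [1, 106, 2, 10, 0, 0, 92.2], [1, 106, 2, 10, 0, 0, 92.2], [1, 106, 2, 10, 0, 0, 92.2]])

```text
clock: 16.3
position: [0.5999, 0.0904, 0.2795]
tcp_rot: [0.914, -0.407, -0.0, 0.0]
ft_force: [-0.3, -0.7, -5.7]
finger_gap: 0.0105
finger_force: 59.0
```

Run:
```python
from h import *
o=st(); s=snap('wrist','w4'); np.save('w4.npy',s,allow_pickle=True)
g=cv2.cvtColor(s['pixels'],cv2.COLOR_RGB2GRAY)
c=g[60:200,230:410]; 
Rt=R.from_quat(o['tcp_rot']); w=lambda t:Rt.apply(np.array(t)/1000)+o['position']
for nm,t in (('hole',[65.4,0,20.7]),('cornerL',[85,-50,20.7]),('cR',[85,50,20.7])): print(nm,proj(s,w(t)).round(1).tolist())
stud=np.array([.6008+.065*.671,.0898-.065*.741]); print('stud tip/base',proj(s,[[*stud,.218],[*stud,.128]]).round(1).tolist())
h=proj(s,w([65.4,0,20.7]))[0].astype(int)
for y in range(h[0]-22,h[0]+23,4): print(y,g[y,h[1]-26:h[1]+28:2].tolist())
cv2.imwrite('pics/w4c.png',np.hstack([cv2.resize(np.ascontiguousarray(s['pixels'][50:250,200:440,::-1]),(480,400),interpolation=cv2.INTER_CUBIC),cv2.resize(np.ascontiguousarray(s['pixels'][h[0]-40:h[0]+40,h[1]-32:h[1]+32,::-1]),(320,400),interpolation=cv2.INTER_CUBIC)]))
```

```text
16.3 [0.5999 0.0904 0.2795] J [ 0.036  0.324  1.417 -0.     1.401  2.444] eul [-4.7980e+01  1.0000e-02  1.7998e+02] F [-0.29 -0.72 -5.65] M [-0.04  0.03 -0.03] gap 0.0105 59.0
hole [[133.3, 318.4]]
cornerL [[98.6, 230.7]]
cR [[98.7, 406.0]]
stud tip/base [[127.5, 317.9], [121.4, 318.3]]
111 [223, 225, 222, 221, 223, 223, 226, 225, 223, 225, 228, 228, 228, 226, 224, 220, 206, 139, 138, 137, 136, 139, 140, 136, 134, 136, 137]
115 [229, 235, 232, 232, 232, 234, 234, 232, 232, 233, 235, 223, 200, 195, 189, 195, 207, 219, 177, 144, 142, 146, 145, 143, 139, 142, 141]
119 [233, 236, 233, 233, 233, 234, 234, 226, 179, 110, 51, 84, 89, 94, 95, 101, 95, 84, 57, 101, 131, 142, 143, 140, 140, 140, 142]
123 [231, 235, 234, 233, 234, 234, 183, 83, 23, 30, 77, 90, 110, 153, 183, 169, 129, 102, 78, 27, 40, 103, 137, 143, 140, 140, 142]
127 [235, 237, 235, 235, 234, 171, 59, 27, 27, 35, 83, 94, 121, 133, 163, 213, 181, 106, 90, 36, 19, 33, 97, 135, 139, 140, 141]
131 [236, 237, 235, 235, 217, 94, 26, 20, 17, 26, 61, 89, 102, 119, 123, 118, 105, 94, 59, 27, 25, 23, 53, 115, 140, 137, 143]
135 [237, 238, 238, 236, 200, 94, 22, 30, 25, 24, 26, 33, 62, 71, 80, 70, 57, 27, 24, 25, 27, 27, 47, 110, 138, 140, 139]
139 [237, 239, 239, 236, 227, 134, 124, 129, 133, 132, 133, 133, 215, 145, 130, 129, 134, 136, 132, 133, 133, 131, 108, 117, 136, 140, 139]
143 [240, 240, 239, 236, 238, 204, 130, 132, 141, 139, 138, 142, 219, 155, 139, 136, 145, 140, 143, 139, 140, 116, 115, 139, 137, 139, 139]
147 [240, 240, 240, 239, 239, 242, 225, 155, 122, 135, 139, 139, 221, 155, 137, 137, 145, 143, 138, 119, 105, 126, 138, 138, 135, 137, 139]
151 [242, 241, 241, 238, 240, 242, 242, 240, 230, 175, 118, 111, 140, 137, 122, 112, 106, 109, 115, 130, 137, 140, 138, 136, 135, 138, 135]
155 [239, 237, 239, 235, 235, 238, 238, 200, 166, 97, 94, 100, 99, 98, 93, 93, 98, 95, 96, 100, 105, 138, 138, 134, 137, 135, 138]
```

The numbers through the hole show the stud's nose at (127,320) inside the hole, which is centred at (133,319). That is the expected parallax, so they line up within about 0.6 mm. I'm lowering level.

Call:
carry_out(series=[[1, 0.3, 0.6, 5, 0, 0, 0], [1, 0.3, 0.6, 12, 0, 0, 0], [1, 0.3, 0.6, 20, 0, 0, 0], [1, 0.3, 0.6, 28, 0, 0, 0], [1, 0.3, 0.6, 36, 0, 0, 0], [1, 0.3, 0.6, 44, 0, 0, 0], [1, 0.3, 0.6, 52, 0, 0, 0], [1, 0.3, 0.6, 60, 0, 0, 0], [1, 0.3, 0.6, 60, 0, 0, 0]])

```text
clock: 17.25
position: [0.5988, 0.09, 0.2179]
tcp_rot: [0.913, -0.407, -0.001, 0.001]
ft_force: [-1.1, -0.7, -5.6]
finger_gap: 0.0107
finger_force: 58.9
```

Run:
```python
from h import *
o=st(); s=snap('wrist'); np.save('w5.npy',s,allow_pickle=True)
g=cv2.cvtColor(s['pixels'],cv2.COLOR_RGB2GRAY)
Rt=R.from_quat(o['tcp_rot']); w=lambda t:Rt.apply(np.array(t)/1000)+o['position']
print('hole px',proj(s,w([65.4,0,20.7])).round(1).tolist(),'tip at z.218 same xy',proj(s,[*w([65.4,0,0])[:2],.218]).round(1).tolist())
```

```text
17.25 [0.5988 0.09   0.2179] J [0.035 0.371 1.5   0.    1.273 2.444] eul [-4.8050e+01  1.0000e-01  1.7989e+02] F [-1.07 -0.68 -5.59] M [0.03 0.09 0.  ] gap 0.0107 58.9
hole px [[133.3, 318.4]] tip at z.218 same xy [[136.9, 318.3]]
```

Call:
carry_out(series=[[1, 0.5, -0.4, 5, 0, 0, 0], [1, 1, -0.7, 12, 0, 0, 0], [1, 1, -0.7, 20, 0, 0, 0], [1, 1, -0.7, 28, 0, 0, 0], [1, 1, -0.7, 36, 0, 0, 0], [1, 1, -0.7, 44, 0, 0, 0], [1, 1, -0.7, 50, 0, 0, 0], [1, 1, -0.7, 55, 0, 0, 0], [1, 1, -0.7, 58, 0, 0, 0], [1, 1, -0.7, 59, 0, 0, 0], [1, 1, -0.7, 59, 0, 0, 0]])

```text
clock: 18.4
position: [0.6011, 0.0898, 0.1606]
tcp_rot: [0.913, -0.407, 0.0, -0.0]
ft_force: [0.5, -0.1, -5.6]
finger_gap: 0.0107
finger_force: 58.9
```

```bash
python3 -c "
from h import *
st()"
```

```text
18.4 [0.6011 0.0898 0.1606] J [0.035 0.428 1.563 0.    1.15  2.444] eul [ -48.05   -0.   -179.99] F [ 0.46 -0.15 -5.55] M [ 0.05 -0.01 -0.01] gap 0.0107 58.9
```

Call:
carry_out(series=[[1, 0, 0, 2, 0, 0, 0], [1, 0, 0, 4, 0, 0, 0], [1, 0, 0, 5, 0, 0, 0], [1, 0, 0, 6, 0, 0, 0], [1, 0, 0, 6.5, 0, 0, 0], [1, 0, 0, 7, 0, 0, 0], [1, 0, 0, 7, 0, 0, 0]])

```text
clock: 19.1
position: [0.601, 0.0898, 0.1538]
tcp_rot: [0.913, -0.407, -0.0, -0.0]
ft_force: [-0.8, 0.2, -3.3]
finger_gap: 0.0106
finger_force: 59.3
```

Call:
carry_out(series=[[1, 0, 0, 0.4, 0, 0, 0], [1, 0, 0, 0.8, 0, 0, 0], [1, 0, 0, 0.8, 0, 0, 0]])

```text
clock: 19.4
position: [0.601, 0.0898, 0.1537]
tcp_rot: [0.913, -0.407, 0.0, -0.0]
ft_force: [-3.6, -0.5, 6.1]
finger_gap: 0.0107
finger_force: 60.5
```

Call:
carry_out(series=[[-0.2, 0, 0, 0, 0, 0, 0], [-0.2, 0, 0, 0, 0, 0, 0], [-0.2, 0, 0, 0, 0, 0, 0], [-0.2, 0, 0, 0, 0, 0, 0], [-0.2, 0, 0, -15, 0, 0, 0], [-0.2, 0, 0, -45, 0, 0, 0], [-0.2, 0, 0, -85, 0, 0, 0], [-1, 0, 0, -130, 0, 0, 0], [-1, 0, 0, -150, 0, 0, 0], [-1, 0, 0, -150, 0, 0, 0], [-1, 0, 0, -150, 0, 0, 0]])

```text
clock: 20.5
position: [0.601, 0.0898, 0.3026]
tcp_rot: [0.913, -0.407, 0.0, -0.0]
ft_force: [0.2, -0.7, 0.2]
finger_gap: 0.0855
finger_force: 0.0
```

Run:
```python
from h import *
o=st(); s=snap('wrist','w6'); np.save('w6.npy',s,allow_pickle=True)
g=cv2.cvtColor(s['pixels'],cv2.COLOR_RGB2GRAY)
o_=lambda c:np.array([c[0]/1000,c[1]/1000])
a=np.radians(-47.83); ctr=np.array([.6006,.0900])
for z in (.133,.128):
  P=[[*(ctr+x/1e3*np.array([np.cos(a),np.sin(a)])+y/1e3*np.array([-np.sin(a),np.cos(a)])),z] for x,y in ((85,50),(85,-50),(-85,-50),(-85,50))]
  print(z,proj(s,P).round(1).tolist())
for seed in ((200,345),(150,300),(150,340)):
  try: print(seed,plate(s,.133,seed))
  except Exception as e: print(e)
for l in('plug','port','flange','cover_handle'):
  print(l,[(np.round(d['location'],1).tolist(),round(d['conf'],2)) for d in r.spot_point(l,'wrist')[:2]])
```

```text
20.5 [0.601  0.0898 0.3026] J [0.035 0.31  1.381 0.    1.45  2.444] eul [-4.8050e+01 -1.0000e-02 -1.7998e+02] F [ 0.24 -0.68  0.24] M [ 0.09 -0.02  0.02] gap 0.0855 0.0
0.133 [[102.9, 271.6], [102.6, 365.8], [247.1, 359.5], [247.3, 278.9]]
0.128 [[103.0, 272.3], [102.7, 365.1], [245.3, 359.0], [245.5, 279.5]]
(200, 345) ((600.642822265625, 87.81295776367188), (149.84426879882812, 178.19908142089844), 42.10445785522461)
(150, 300) ((600.642822265625, 87.81295776367188), (149.84426879882812, 178.19908142089844), 42.10445785522461)
(150, 340) ((600.642822265625, 87.81295776367188), (149.84426879882812, 178.19908142089844), 42.10445785522461)
plug [([309.4, 319.7], 0.93)]
port [([270.3, 321.5], 0.9)]
flange []
cover_handle [([336.5, 403.3], 0.59)]
```

The cover is on: the force passed cleanly to the gasket and the plate fit gives a centre near (0.6006, 0.088). Next comes the plug: triangulate it and model the wrist joints for the tilted approach.

```bash
cat > kin.py <<'E'
import numpy as np
from scipy.spatial.transform import Rotation as R
from scipy.optimize import least_squares
D=[([-1.444,.359,1.51,0,1.272,-.115],[.144,-.583,.221]),([-.587,.262,1.71,0,1.169,-1.611],[.4659,-.227,.2016]),([-.583,.177,1.586,0,1.38,-1.598],[.4646,-.2238,.2923]),([-.247,.091,1.697,0,1.354,-1.018],[.4579,-.0447,.2895]),([-.097,.19,1.577,0,1.374,.703],[.5229,.0182,.2893]),([.036,.324,1.417,0,1.401,2.444],[.5999,.0904,.2795]),([.035,.428,1.563,0,1.15,2.444],[.6011,.0898,.1606]),([.035,.31,1.381,0,1.45,2.444],[.601,.0898,.3026])]
def rot(j,s=1):
    return R.from_euler('z',j[0])*R.from_euler('y',j[1]+j[2])*R.from_euler('z',s*j[3])*R.from_euler('y',j[4])*R.from_euler('z',j[5]+np.pi/2)
def wc(j,p): # wrist centre in arm plane
    c,L1,L2,e,h,lat=p; t=j[1]+j[2]
    v=[c+L1*np.sin(j[1])+L2*np.sin(t)+e*np.cos(t),lat,h+L1*np.cos(j[1])+L2*np.cos(t)-e*np.sin(t)]
    return R.from_euler('z',j[0]).apply(v)
f=lambda p:np.ravel([wc(j,p)-x for j,x in D])   # h here = shoulder - tool length
P=least_squares(lambda p:np.r_[f(p),.002*(np.array(p[:1]))],[0,.4,.4,0,.1,.07]).x
E
python3 - <<'E'
from h import *; import kin
print('kin',kin.P.round(4),'res',np.abs(kin.f(kin.P)).max())
for j,q in (([-.247,.091,1.697,0,1.354,-1.018],[.389,.921,0,0]),): print('rotchk',(kin.rot(j)*R.from_quat(q).inv()).magnitude())
A=np.load('w3.npy',allow_pickle=True).item();B=np.load('w6.npy',allow_pickle=True).item(); T=snap('top')
print([(l,[(np.round(d['location'],1).tolist(),round(d['conf'],2)) for d in r.spot_point(l,'top')[:2]]) for l in ('plug','port')])
pl=tri(ray(A,(8.9,523.5)),ray(B,(309.4,319.7))); po=tri(ray(A,(51.3,499.1)),ray(B,(270.3,321.5)))
print('plug',pl,'port',po); v=pl[0]-po[0]; print('len',np.linalg.norm(v),v/np.linalg.norm(v))
print('plug w6/top',tri(ray(T,(201,238)),ray(B,(309.4,319.7))))
a=np.radians(-47.83); xf=np.array([np.cos(a),np.sin(a)]); n=np.r_[-np.sin(np.radians(35))*xf,np.cos(np.radians(35))]; print('n',n.round(4))
yf=np.array([-np.sin(a),np.cos(a),0]); C=np.array([.6006,.09,.128])
for q in (pl[0],po[0]): print('in flange frame',((q-C)[:2]@xf).round(4),((q-C)@yf).round(4),(q-C)[2].round(4))
# ik orientation sweep: tool z=-n, tool x = cos(psi)*u+sin(psi)*w
u=np.cross(yf,-n);  # in vertical plane
for s_ in (1,-1):
  for psi in range(0,360,30):
    x=np.cos(np.radians(psi))*u+np.sin(np.radians(psi))*yf; Rm=np.c_[x,np.cross(-n,x),-n]
    for j1,t in ((.3,1.75),):
      M=(R.from_euler('z',j1)*R.from_euler('y',t)).inv()*R.from_matrix(Rm)
      e=M.as_euler('ZYZ'); 
      for al,be,ga in ((e[0],e[1],e[2]),(e[0]+np.pi,-e[1],e[2]+np.pi)):
        if be>0: w=lambda z:(z+np.pi)%(2*np.pi)-np.pi; print(s_,psi,'j4',round(w(s_*al),2),'j5',round(be,2),'j6',round(w(ga-np.pi/2),2))
E
```

```text
kin [-4.000e-04  6.122e-01  4.337e-01  1.121e-01 -1.173e-01  6.880e-02] res 0.00045310888593724785
rotchk 0.0006602532877802717
[('plug', [([199.4, 235.0], 0.6)]), ('port', [([196.2, 248.0], 0.63), ([201.7, 232.8], 0.33)])]
plug (array([0.47834709, 0.22272985, 0.12745298]), np.float64(0.004548075716082917)) port (array([0.50208369, 0.19542828, 0.09257465]), np.float64(0.003090663165686338))
len 0.05025235390418325 [-0.47234799  0.54328932  0.69406347]
plug w6/top (array([0.48503722, 0.21667299, 0.14159733]), np.float64(0.0005507926083885574))
n [-0.3851  0.4251  0.8192]
in flange frame -0.1804 -0.0015 -0.0005
in flange frame -0.1443 -0.0022 -0.0354
1 0 j4 -0.6 j5 1.18 j6 -0.26
1 30 j4 -0.6 j5 1.18 j6 0.26
1 60 j4 -0.6 j5 1.18 j6 0.79
1 90 j4 -0.6 j5 1.18 j6 1.31
1 120 j4 -0.6 j5 1.18 j6 1.83
1 150 j4 -0.6 j5 1.18 j6 2.36
1 180 j4 -0.6 j5 1.18 j6 2.88
1 210 j4 -0.6 j5 1.18 j6 -2.88
1 240 j4 -0.6 j5 1.18 j6 -2.36
1 270 j4 -0.6 j5 1.18 j6 -1.83
1 300 j4 -0.6 j5 1.18 j6 -1.31
1 330 j4 -0.6 j5 1.18 j6 -0.78
-1 0 j4 0.6 j5 1.18 j6 -0.26
-1 30 j4 0.6 j5 1.18 j6 0.26
-1 60 j4 0.6 j5 1.18 j6 0.79
-1 90 j4 0.6 j5 1.18 j6 1.31
-1 120 j4 0.6 j5 1.18 j6 1.83
-1 150 j4 0.6 j5 1.18 j6 2.36
-1 180 j4 0.6 j5 1.18 j6 2.88
-1 210 j4 0.6 j5 1.18 j6 -2.88
-1 240 j4 0.6 j5 1.18 j6 -2.36
-1 270 j4 0.6 j5 1.18 j6 -1.83
-1 300 j4 0.6 j5 1.18 j6 -1.31
-1 330 j4 0.6 j5 1.18 j6 -0.78
```

Call:
carry_out(series=[[-1, -10, 0, -20, 0, 0, -8], [-1, -20, 0, -20, 0, 0, -16], [-1, -30, 0, -20, 0, 0, -24], [-1, -40, 0, -20, 0, 0, -32], [-1, -50, 0, -20, 0, 0, -40], [-1, -60, 0, -20, 0, 0, -48], [-1, -70, 0, -20, 0, 0, -56], [-1, -80, 0, -20, 0, 0, -64], [-1, -90, 0, -20, 0, 0, -72], [-1, -100, 0, -20, 0, 0, -80], [-1, -110, 0, -20, 0, 0, -88], [-1, -120, 0, -20, 0, 0, -96], [-1, -130, 0, -20, 0, 0, -104], [-1, -140, 0, -20, 0, 0, -112], [-1, -148, 0, -20, 0, 0, -120], [-1, -148, 0, -20, 0, 0, -120]])

```text
clock: 22.5
position: [0.5014, 0.2004, 0.3226]
tcp_rot: [0.809, 0.588, -0.0, -0.0]
ft_force: [0.3, 0.3, -0.0]
finger_gap: 0.0854
finger_force: 0.0
```

```bash
cat >> h.py <<'E'
a_=np.radians(-47.83); xf=np.array([np.cos(a_),np.sin(a_),0]); yf=np.array([-np.sin(a_),np.cos(a_),0]); n=-np.sin(np.radians(35))*xf+np.array([0,0,np.cos(np.radians(35))]); u=np.cross(yf,-n)
def Rpsi(psi):
    x=np.cos(np.radians(psi))*u+np.sin(np.radians(psi))*yf; return R.from_matrix(np.c_[x,np.cross(-n,x),-n])
def move_to(p,Rg):
    o=r.get_obs(); Rc=R.from_quat(o['tcp_rot']); print('shift',togo(p),'turn',np.degrees((Rc.inv()*Rg).as_rotvec()).round(2))
E
python3 - <<'E'
from h import *
st(); move_to(np.array([.483,.219,.137])+.10*n,Rpsi(270))
E
```

```text
22.5 [0.5014 0.2004 0.3226] J [0.252 0.194 1.491 0.    1.457 0.565] eul [ 7.2080e+01 -1.0000e-02 -1.7997e+02] F [ 0.29  0.35 -0.01] M [ 0.06  0.02 -0.04] gap 0.0854 0.0
shift [ 40.6 -72.9 103.8] turn [  12.13  -45.46 -144.01]
```

Call:
carry_out(series=[[-1, 41, -73, 104, 12.1, -45.5, -144], [-1, 41, -73, 104, 12.1, -45.5, -144], [-1, 41, -73, 104, 12.1, -45.5, -144], [-1, 41, -73, 104, 12.1, -45.5, -144], [-1, 41, -73, 104, 12.1, -45.5, -144], [-1, 41, -73, 104, 12.1, -45.5, -144], [-1, 41, -73, 104, 12.1, -45.5, -144], [-1, 41, -73, 104, 12.1, -45.5, -144], [-1, 41, -73, 104, 12.1, -45.5, -144], [-1, 41, -73, 104, 12.1, -45.5, -144], [-1, 41, -73, 104, 12.1, -45.5, -144], [-1, 41, -73, 104, 12.1, -45.5, -144], [-1, 41, -73, 104, 12.1, -45.5, -144], [-1, 41, -73, 104, 12.1, -45.5, -144], [-1, 41, -73, 104, 12.1, -45.5, -144], [-1, 41, -73, 104, 12.1, -45.5, -144], [-1, 41, -73, 104, 12.1, -45.5, -144], [-1, 41, -73, 104, 12.1, -45.5, -144], [-1, 41, -73, 104, 12.1, -45.5, -144], [-1, 41, -73, 104, 12.1, -45.5, -144]])

```text
clock: 24.5
position: [0.4456, 0.2615, 0.2188]
tcp_rot: [-0.34, 0.891, -0.281, 0.109]
ft_force: [-0.0, 0.8, -0.5]
finger_gap: 0.085
finger_force: 0.0
```

Run:
```python
from h import *
st(); move_to(np.array([.483,.219,.137])+.10*n,Rpsi(270))
s=snap('wrist','w7'); np.save('w7.npy',s,allow_pickle=True)
for l in('plug','port'):
  print(l,[(np.round(d['location'],1).tolist(),round(d['conf'],2)) for d in r.spot_point(l,'wrist')[:2]],[(np.round(d['location'],1).tolist(),round(d['conf'],2)) for d in r.search_frame(l,'wrist')[:1]])
print(proj(s,[[.483,.219,.137],[.4835,.2167,.1416],[.4783,.2227,.1275]]).round(1).tolist())
```

```text
24.5 [0.4456 0.2615 0.2188] J [ 0.825  0.324  1.769 -0.661  1.198 -1.179] eul [-138.18    0.18 -144.96] F [-0.04  0.84 -0.48] M [0.22 0.2  0.04] gap 0.085 0.0
shift [ 0.8  0.5 -0.5] turn [-0.04 -0.06 -0.39]
plug [([197.6, 328.4], 0.79)] [([193.4, 324.7], 0.92)]
port [([183.7, 329.9], 0.73)] [([178.8, 328.7], 0.6)]
[[198.6, 319.9], [198.2, 315.2], [196.0, 331.0]]
```

View pics/w7.png

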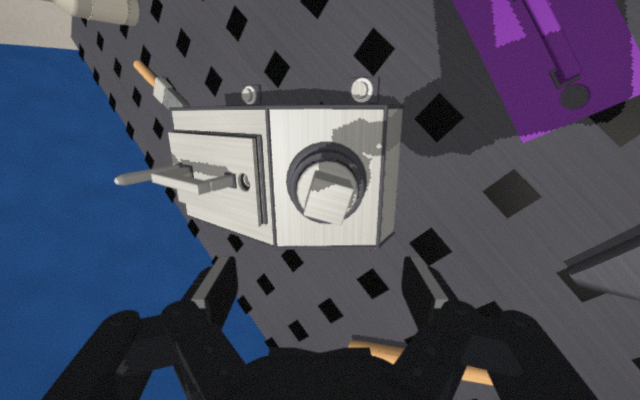

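The wrist view along the port's axis shows the square head at about (195,328). Its bright top face has corners near (189,311), (188,352), (222,345) and (217,303), roughly 13 degrees off the tool axes. The cover lies flush on the flange with the stud through it. I'll fit the head numerically.

Run:
```python
from h import *
s=np.load('w7.npy',allow_pickle=True).item(); g=cv2.cvtColor(s['pixels'],cv2.COLOR_RGB2GRAY)
print('cols',list(range(294,364,2)))
for y in range(164,230,3): print(y,' '.join(f'{v:3d}' for v in g[y,294:364:2]))
```

```text
cols [294, 296, 298, 300, 302, 304, 306, 308, 310, 312, 314, 316, 318, 320, 322, 324, 326, 328, 330, 332, 334, 336, 338, 340, 342, 344, 346, 348, 350, 352, 354, 356, 358, 360, 362]
164 101 104  62  99 100  90  81  63  57  76 130 160 165 123 128 127 128 129 129 128 126 124 115  84  54  36  37  56  88  83  72  50  56  49  58
167 106  65 101 106  86  65  54 113 168 202 220 223 187 130 125 126 125 127 126 127 126 129 129 127 122 110  73  32  59  68  62  73  53  53  51
170  84 102  98  90  54  78 153 202 220 220 205 157 152 127 131 131 131 131 132 127 126 125 125 125 125 127 123  97  43  37  55  56  50  50  50
173  98 100  85  46 103 184 214 220 219 219 135  94  93  92  92  97 104 113 125 131 133 133 130 128 129 127 123 124 110  64  37  52  52  51  49
176 104  89  67 101 199 225 225 223 222 202 105  93  90  93  94  93  93  93  92  92  96 104 114 126 131 132 130 128 127 110  55  49  58  55  57
179  91  79  68 180 219 222 220 220 218 147 126 128 120 113  97  94  90  94  96  93  92  93  95  94  95  98 103 116 126 130 102  48  55  56  66
182  88  65 159 215 220 219 221 221 207 127 132 132 134
[... 1548 characters left out ...]
 191 162 193 211 217 218 215 213 213 209 206 207 211 212 211 212 210 206 202 203 201 159  94  92 154 203 207 213 208 205 202
218 218 219 218 212 218 214 191 126  99 115 144 179 205 210 214 210 211 206 206 204 204 207 207 210 198 115 152 200 212 206 206 211 206 207 204
221 216 219 219 213 216 215 211 215 206 188 151 104  97  95 108 129 157 194 206 208 207 208 203 200 181 204 204 211 212 205 206 209 208 205 206
224 216 219 217 210 215 213 213 215 212 216 209 210 208 200 200 192 192 189 192 200 207 203 201 198 204 208 208 211 211 202 206 210 206 205 202
227 217 218 219 213 215 214 212 212 212 212 207 211 210 216 211 205 209 215 209 207 212 210 213 209 213 206 204 208 211 206 208 209 207 200 204
```

Run:
```python
from h import *
from scipy.optimize import least_squares
s=np.load('w7.npy',allow_pickle=True).item()
q=np.array([(178,312.8),(188,352.5),(224.7,341),(214.7,302.5)])
Rp=Rpsi(270)
def model(p):
    c=np.array(p[:3]); th=p[3]; M=Rp.as_matrix()
    cs,sn=np.cos(th),np.sin(th); out=[]
    for a,b in ((1,-1),(1,1),(-1,1),(-1,-1)):
        x,y=18e-3*(a*cs-b*sn),18e-3*(a*sn+b*cs); out.append(c+M[:,0]*x+M[:,1]*y)
    return np.array(out)
c0=np.array([.483,.219,.137])+.017*n
for nm,f in (('free',lambda p:(proj(s,model(p))-q).ravel()),):
    z=least_squares(f,[*c0,.25]); pc=z.x[:3]-.017*n
    print(nm,'plug',pc.round(4),'ang',np.degrees(z.x[3]).round(2),'res',np.abs(z.fun).max().round(2))
    print(' flange frame',((pc-[.6006,.09,.128])@np.c_[xf,yf,[0,0,1]]).round(4))
# constrained: net-based depth variants
for d in (-.006,0,.006):
    zf=least_squares(lambda p:np.r_[(proj(s,model(p))-q).ravel(),1e4*((p[:3]-c0)@n-d)],[*c0,.25]); pc=zf.x[:3]-.017*n
    print(d,pc.round(4),np.degrees(zf.x[3]).round(2),np.abs(zf.fun).max().round(2),((pc-[.6006,.09,.128])@np.c_[xf,yf,[0,0,1]]).round(4))
B=np.load('w6.npy',allow_pickle=True).item()
print(tri(ray(B,(309.4,319.7)),ray(s,(197.6,328.4))),tri(ray(B,(270.3,321.5)),ray(s,(183.7,329.9))))
```

```text
free plug [0.4838 0.2193 0.1253] ang 15.52 res 0.36
 flange frame [-0.1742  0.0002 -0.0027]
-0.006 [0.4815 0.22   0.1284] 15.52 0.71 [-0.1763 -0.001   0.0004]
0 [0.4778 0.2212 0.1334] 15.52 1.29 [-0.1796 -0.003   0.0054]
0.006 [0.4742 0.2223 0.1384] 15.52 1.9 [-0.183  -0.0049  0.0104]
(array([0.4793566 , 0.22296799, 0.13104696]), np.float64(0.000550972916897223)) (array([0.49925832, 0.20012529, 0.08242498]), np.float64(0.004037285926232087))
```

Run:
```python
from h import *
s=np.load('w2.npy',allow_pickle=True).item(); p0=np.array([.4646,-.2238,.2923]); Rt=R.from_quat([.274,.962,0,-.001])
for x in (-11,0,11): print('shut x',x,[(z,proj(s,Rt.apply(np.array([x,0,z])/1e3)+p0)[0,0].round(1)) for z in (-30,-20,-10,0,10,17)])
s=np.load('w7.npy',allow_pickle=True).item(); p0=np.array([.4456,.2615,.2188]); Rt=R.from_quat([-.34,.891,-.281,.109])
for x in (-11,0,11): print('open x',x,[(z,proj(s,Rt.apply(np.array([x,-42.5,z])/1e3)+p0)[0].round(1).tolist()) for z in (-30,-20,-10,0,10,17)])
g=cv2.cvtColor(np.load('w2.npy',allow_pickle=True).item()['pixels'],cv2.COLOR_RGB2GRAY)
print([(y,int(g[y,312]),int(g[y,320]),int(g[y,328])) for y in range(236,300,3)])
g=cv2.cvtColor(s['pixels'],cv2.COLOR_RGB2GRAY)
for y in range(252,310,6): print(y,g[y,180:246:3].tolist())
```

```text
shut x -11 [(-30, np.float64(298.3)), (-20, np.float64(286.6)), (-10, np.float64(276.3)), (0, np.float64(267.1)), (10, np.float64(258.8)), (17, np.float64(253.5))]
shut x 0 [(-30, np.float64(279.6)), (-20, np.float64(268.8)), (-10, np.float64(259.3)), (0, np.float64(250.8)), (10, np.float64(243.2)), (17, np.float64(238.3))]
shut x 11 [(-30, np.float64(259.9)), (-20, np.float64(250.1)), (-10, np.float64(241.4)), (0, np.float64(233.8)), (10, np.float64(226.9)), (17, np.float64(222.5))]
open x -11 [(-30, [298.0, 235.6]), (-20, [286.4, 240.6]), (-10, [276.2, 245.0]), (0, [267.0, 249.0]), (10, [258.7, 252.6]), (17, [253.4, 254.8])]
open x 0 [(-30, [279.4, 233.4]), (-20, [268.7, 238.7]), (-10, [259.2, 243.3]), (0, [250.7, 247.5]), (10, [243.1, 251.2]), (17, [238.3, 253.6])]
open x 11 [(-30, [259.7, 231.2]), (-20, [250.0, 236.7]), (-10, [241.4, 241.6]), (0, [233.7, 246.0]), (10, [226.9, 249.9]), (17, [222.6, 252.4])]
[(236, 101, 103, 102), (239, 107, 103, 105), (242, 106, 103, 100), (245, 111, 33, 111), (248, 115, 21, 114), (251, 111, 27, 113), (254, 115, 24, 116), (257, 114, 28, 115), (260
[... 502 characters left out ...]
 65, 40, 89, 90, 91, 45, 22, 17, 10, 85, 89, 81]
270 [68, 63, 66, 65, 65, 64, 65, 56, 28, 20, 72, 90, 93, 91, 32, 15, 18, 13, 14, 74, 86, 88]
276 [67, 67, 66, 66, 67, 66, 28, 18, 25, 89, 86, 90, 80, 22, 12, 20, 16, 22, 18, 64, 86, 87]
282 [63, 65, 60, 63, 55, 23, 19, 42, 89, 88, 91, 71, 19, 16, 15, 15, 24, 15, 15, 37, 87, 83]
288 [68, 63, 67, 29, 24, 21, 72, 92, 91, 91, 56, 21, 15, 19, 9, 14, 25, 16, 18, 33, 87, 92]
294 [65, 62, 28, 21, 25, 88, 87, 92, 92, 43, 16, 18, 15, 16, 22, 19, 21, 16, 18, 70, 86, 78]
300 [42, 25, 19, 25, 100, 117, 117, 119, 67, 28, 14, 15, 4, 22, 19, 22, 22, 21, 46, 36, 13, 4]
306 [24, 27, 24, 24, 15, 23, 90, 121, 95, 34, 15, 16, 22, 18, 18, 18, 21, 38, 65, 67, 49, 3]
```

The wrist images show the real fingertips about 13 mm behind the reported TCP when shut and 26 mm behind when open. That is 30 mm short of nominal and explains the slipped grasp, so I'll go 30 mm deeper at the plug.

Run:
```python
from h import *
pl=np.array([.4825,.2200,.1270])
for d in (.06,-.031): move_to(pl+d*n,Rpsi(285.5))
```

```text
shift [ 0.7  7.3 47. ] turn [-0.06 -0.04 15.26]
shift [  0.6   7.4 138. ] turn [-0.06 -0.04 15.26]
```

Call:
carry_out(series=[[-1, 0.6, 7.4, 20, 0, 0, 7], [-1, 0.6, 7.4, 40, 0, 0, 15.3], [-1, 0.6, 7.4, 50, 0, 0, 15.3], [-1, 0.6, 7.4, 70, 0, 0, 15.3], [-1, 0.6, 7.4, 90, 0, 0, 15.3], [-1, 0.6, 7.4, 105, 0, 0, 15.3], [-1, 0.6, 7.4, 118, 0, 0, 15.3], [-1, 0.6, 7.4, 128, 0, 0, 15.3], [-1, 0.6, 7.4, 135, 0, 0, 15.3], [-1, 0.6, 7.4, 138, 0, 0, 15.3], [-1, 0.6, 7.4, 138, 0, 0, 15.3]])

```text
clock: 25.85
position: [0.4941, 0.2067, 0.1014]
tcp_rot: [-0.221, 0.928, -0.264, 0.145]
ft_force: [0.3, -0.4, 0.3]
finger_gap: 0.0854
finger_force: 0.0
```

```bash
cat >> h.py <<'E'
def ft():
    o=st(); Rt=R.from_quat(o['tcp_rot']).inv(); print('tool F',Rt.apply(o['ft_force']).round(2),'tool M',Rt.apply(o['wrist_torque']).round(3))
E
python3 - <<'E'
from h import *
ft(); move_to(np.array([.4825,.2200,.1270])-.031*n,Rpsi(285.5))
s=snap('wrist','w8'); np.save('w8.npy',s,allow_pickle=True); g=cv2.cvtColor(s['pixels'],cv2.COLOR_RGB2GRAY)
for y in range(196,300,8): print(y,' '.join(f'{v:3d}' for v in g[y,210:430:6]))
E
```

```text
25.85 [0.4941 0.2067 0.1014] J [ 0.681  0.487  1.897 -0.815  0.907 -0.789] eul [-150.57    8.74 -145.91] F [ 0.34 -0.44  0.3 ] M [0.22 0.15 0.01] gap 0.0854 0.0
tool F [-0.13 -0.61  0.07] tool M [-0.267  0.035  0.015]
shift [-0.4 -0.1 -0.1] turn [-0.07 -0.03  0.09]
196 138 234 237 237 236 233 236 119 116  52  48  51  36  34  37  42  52  56  54  55  52  42  38  35  34  45  48  48 121 119 120 119 117  45  93  89  91
204  68 234 235 237 237 235 232 112  71  49  51  39  50  53  51  50  48  44  40  47  54  49  52  47  49  36  35  44  42 119 122 117 119  48  78  90 100
212 114  83 232 235 233 232 228 120  50  51  42  52  50  47  43  44  44  50  69  59  45  45  41  42  49  52  49  35  44  85 122 116 118  82  43  89 108
220 189  78 228 231 233 234 228 152  49  46  47  47  41  63 114 115 116 119 117 117 120 115 107  81  40  36  47  53  45  43 117 116 119 113  47  95 109
228  57 139  59 225 228 230 226  92  48  50  48  49 118 116 117 116 117 115 116 114 111 114 112 111 108  61  16  54  51  43 185 194 188 121  47 108 109
236  86 180  83 222 225 228 229  96  53  44  46 129 115  91  92  94  96  9
[... 441 characters left out ...]
  88  84  89  87  81  85  84  81  87  85  85  86 115 114  87  81 185 189 186  20  81  77 108
268  33  78  54  16  17 163 211 214  84 168 209 194  93  93  88  86  87  87  84  86  85  87  85  83  81  86 116 112  85 134 186 191 161  19  20  78  78
276  78  77  17   8  14  67 202 203 111  84 202 150 118 118 117 118 120 120 115 117 117 120 120 119 119 118 112 124  75 190 190 193  85  13  23  15  82
284  80  16  18  13  14 118  99 202 203  82 171 165 117 117 117 118 120 116 119 119 120 118 118 120 117 114 185  80 181 194 192 185  47  23  22  19  46
292  23   9  23  17  16 177  75 196 200 198  88 163 119 117 117 116 113 117 114 115 112 119 116 117 116 112  83 183 190 190 187 181  90  19  25  19  18
```

The head's rows show its edges parallel to the jaws and its centre at column 320, on the tool's axis. Closing now.

Call:
carry_out(series=[[1, 0, 0, 0, 0, 0, 0], [1, 0, 0, 0, 0, 0, 0], [1, 0, 0, 0, 0, 0, 0], [1, 0, 0, 0, 0, 0, 0], [1, 0, 0, 0, 0, 0, 0], [1, 0, 0, 0, 0, 0, 0]])

```text
clock: 26.5
position: [0.4939, 0.2076, 0.1025]
tcp_rot: [-0.22, 0.928, -0.264, 0.146]
ft_force: [-5.4, 3.3, 8.0]
finger_gap: 0.0551
finger_force: 61.1
```

```bash
python3 -c "
from h import *
ft()"
```

```text
26.5 [0.4939 0.2076 0.1025] J [ 0.682  0.485  1.897 -0.815  0.908 -0.789] eul [-150.55    8.85 -145.94] F [-5.4   3.34  8.01] M [ 0.22  0.47 -0.16] gap 0.0551 61.1
tool F [  1.79  -0.09 -10.06] tool M [-0.387  0.374  0.016]
```

Call:
carry_out(series=[[-0.9, 0, 0, 0, 0, 0, 0], [-0.9, 0, 0, 0, 0, 0, 0], [-0.9, 0, 0, -5, 0, 0, 0], [-0.9, 0, 0, -9, 0, 0, 0], [-0.9, 0, 0, -9, 0, 0, 0], [1, 0, 0, -9, 0, 0, 0], [1, 0, 0, -9, 0, 0, 0], [1, 0, 0, -9, 0, 0, 0], [1, 0, 0, -9, 0, 0, 0], [1, 0, 0, -9, 0, 0, 0], [1, 0, 0, -9, 0, 0, 0]])

```text
clock: 27.6
position: [0.4904, 0.2106, 0.1089]
tcp_rot: [-0.22, 0.928, -0.264, 0.145]
ft_force: [-1.8, 1.1, 2.5]
finger_gap: 0.0351
finger_force: 62.7
```

```bash
python3 -c "
from h import *
ft()"
```

```text
27.6 [0.4904 0.2106 0.1089] J [ 0.692  0.474  1.892 -0.801  0.925 -0.799] eul [-150.58    8.76 -145.93] F [-1.76  1.07  2.48] M [ 0.31  0.32 -0.11] gap 0.0351 62.7
tool F [ 0.62  0.03 -3.17] tool M [-0.407  0.201  0.079]
```

The gap is 35 mm, so the flats are held, and there's no side load. I'll turn in steps and watch the axial torque.

Call:
carry_out(series=[[1, 0, 0, 0, 0, 0, 4], [1, 0, 0, 0, 0, 0, 10], [1, 0, 0, 0.1, 0, 0, 16], [1, 0, 0, 0.1, 0, 0, 22], [1, 0, 0, 0.2, 0, 0, 28], [1, 0, 0, 0.2, 0, 0, 30], [1, 0, 0, 0.2, 0, 0, 30]])

```text
clock: 28.3
position: [0.4905, 0.2105, 0.1088]
tcp_rot: [0.027, 0.953, -0.218, 0.208]
ft_force: [-1.5, 1.9, 1.7]
finger_gap: 0.0352
finger_force: 62.8
```

```bash
python3 -c "
from h import *
ft()"
```

```text
28.3 [0.4905 0.2105 0.1088] J [ 0.691  0.475  1.892 -0.802  0.925 -0.275] eul [-177.57   24.13 -153.76] F [-1.49  1.94  1.71] M [ 0.27  0.3  -0.13] gap 0.0352 62.8
tool F [ 0.58  0.86 -2.8 ] tool M [-0.204  0.362  0.08 ]
```

Call:
carry_out(series=[[1, 0, 0, 0, 0, 0, 5], [1, 0, 0, 0.1, 0, 0, 11], [1, 0, 0, 0.1, 0, 0, 17], [1, 0, 0, 0.2, 0, 0, 23], [1, 0, 0, 0.2, 0, 0, 29], [1, 0, 0, 0.2, 0, 0, 30]])

```text
clock: 28.9
position: [0.4905, 0.2103, 0.1086]
tcp_rot: [0.273, 0.914, -0.156, 0.257]
ft_force: [-1.8, 0.6, 3.4]
finger_gap: 0.0354
finger_force: 62.1
```

```bash
python3 -c "
from h import *
ft()"
```

```text
28.9 [0.4905 0.2103 0.1086] J [ 0.691  0.475  1.892 -0.802  0.924  0.249] eul [ 149.77   33.77 -169.95] F [-1.82  0.56  3.42] M [ 0.13  0.42 -0.01] gap 0.0354 62.1
tool F [-0.36 -1.1  -3.74] tool M [ 0.085  0.412 -0.116]
```

Call:
carry_out(series=[[1, 0, 0, 0, 0, 0, 5], [1, 0, 0, 0.1, 0, 0, 11], [1, 0, 0, 0.1, 0, 0, 17], [1, 0, 0, 0.1, 0, 0, 20], [1, 0, 0, 0.1, 0, 0, 20]])

```text
clock: 29.4
position: [0.4905, 0.2102, 0.1085]
tcp_rot: [0.427, 0.853, -0.11, 0.28]
ft_force: [-2.6, 0.8, 2.9]
finger_gap: 0.0353
finger_force: 62.9
```

```bash
python3 -c "
from h import *
ft()"
```

```text
29.4 [0.4905 0.2102 0.1085] J [ 0.691  0.475  1.892 -0.802  0.924  0.596] eul [125.7   34.89 176.35] F [-2.57  0.79  2.94] M [ 0.11  0.4  -0.21] gap 0.0353 62.9
tool F [ 0.07 -1.39 -3.73] tool M [0.331 0.317 0.042]
```

Call:
carry_out(series=[[1, 0, 0, 0, 0, 0, 5], [1, 0, 0, 0.1, 0, 0, 11], [1, 0, 0, 0.1, 0, 0, 17], [1, 0, 0, 0.1, 0, 0, 20]])

```text
clock: 29.8
position: [0.4905, 0.2101, 0.1084]
tcp_rot: [0.569, 0.765, -0.059, 0.295]
ft_force: [-3.2, 1.2, 2.6]
finger_gap: 0.0351
finger_force: 62.1
```

```bash
python3 -c "
from h import *
ft()"
```

```text
29.8 [0.4905 0.2101 0.1084] J [ 0.691  0.475  1.892 -0.802  0.924  0.947] eul [102.03  31.28 163.3 ] F [-3.22  1.16  2.57] M [ 0.1   0.44 -0.12] gap 0.0351 62.1
tool F [ 0.21 -1.89 -3.84] tool M [ 0.419  0.21  -0.051]
```

Call:
carry_out(series=[[1, 0, 0, 0, 0, 0, 5], [1, 0, 0, 0.1, 0, 0, 11], [1, 0, 0, 0.1, 0, 0, 17], [1, 0, 0, 0.1, 0, 0, 20]])

```text
clock: 30.2
position: [0.4905, 0.2101, 0.1083]
tcp_rot: [0.693, 0.655, -0.007, 0.301]
ft_force: [-2.6, 0.9, 3.2]
finger_gap: 0.035
finger_force: 61.8
```

```bash
python3 -c "
from h import *
ft()"
```

```text
30.2 [0.4905 0.2101 0.1083] J [ 0.691  0.475  1.892 -0.803  0.924  1.295] eul [ 81.07  23.84 153.5 ] F [-2.61  0.93  3.19] M [ 0.08  0.49 -0.01] gap 0.035 61.8
tool F [-0.82 -1.05 -4.01] tool M [ 0.459  0.088 -0.173]
```

Call:
carry_out(series=[[1, 0, 0, 0, 0, 0, 5], [1, 0, 0, 0.1, 0, 0, 10], [1, 0, 0, 0.1, 0, 0, 15], [1, 0, 0, 0.1, 0, 0, 15]])

```text
clock: 30.6
position: [0.4905, 0.2101, 0.1082]
tcp_rot: [0.772, 0.56, 0.032, 0.299]
ft_force: [-4.2, 1.0, 3.9]
finger_gap: 0.0349
finger_force: 62.3
```

```bash
python3 -c "
from h import *
ft()"
```

```text
30.6 [0.4905 0.2101 0.1082] J [ 0.691  0.475  1.893 -0.803  0.924  1.555] eul [ 67.2   16.6  148.67] F [-4.23  0.97  3.93] M [ 0.09  0.6  -0.11] gap 0.0349 62.3
tool F [-1.84 -1.81 -5.26] tool M [ 0.592 -0.092 -0.133]
```

Call:
carry_out(series=[[1, 0, 0, 0, 0, 0, 5], [1, 0, 0, 0, 0, 0, 10], [1, 0, 0, 0.1, 0, 0, 15], [1, 0, 0, 0.1, 0, 0, 15]])

```text
clock: 31.0
position: [0.4905, 0.2101, 0.1081]
tcp_rot: [0.838, 0.455, 0.071, 0.293]
ft_force: [-4.3, 1.5, 4.1]
finger_gap: 0.0351
finger_force: 61.7
```

Run:
```python
from h import *
ft(); o=r.get_obs(); print(np.round(o['joint_torque'],3), o['joint_vel'][5])
s=snap('wrist','w9'); g=cv2.cvtColor(s['pixels'],cv2.COLOR_RGB2GRAY); o=r.get_obs(); print(np.round(o['wrist_torque'],2),np.round(o['joint_torque'],3))
for y in range(196,300,8): print(y,' '.join(f'{v:3d}' for v in g[y,240:400:5]))
```

```text
31.0 [0.4905 0.2101 0.1081] J [ 0.691  0.475  1.893 -0.803  0.923  1.817] eul [ 54.33   8.48 145.86] F [-4.3   1.49  4.12] M [0.07 0.77 0.13] gap 0.0351 61.7
tool F [-1.89 -1.44 -5.66] tool M [ 0.642 -0.202 -0.409]
[ -2.228 -47.312 -17.375  -3.036   1.335   1.182] -0.06209786143182858
[0.03 0.69 0.04] [ -2.138 -47.319 -17.399  -3.084   1.315   0.659]
196 182 180 181 183 178  45  45  47  34  33  46  77  72  80  80  79  82  81  85  83  87  87  55  40  44  89  83  88 191 195 193 188
204 181 179 185 172  48  43  42  37  74  77  77  77  42  43  42  50  59  52  50  59  60  71  78  86  83  43  81  82 103 189 193 191
212 112 115 189 111  45  45  65  76  75  38  40  76 135 150 162 174 181 175 166 162 153  75  57  49  73  86  61  85  82 194 185 191
220 112 111 116  54  46  73  77  62  44 119 167 178 174 179 179 177 178 177 176 174 176 180 169 144  56  68  78  84  84 138 187 194
228 112 116 115  48  50  71  74  92 151 179 175 177 175 174 177 180 181 178 179 180 182 181 184 185 176  79  69  75  69 133 191 186
236 110 119 113  59  51  51  45 109 111 106  83  83  85  88  85  85  85  87  80  88  87
[... 268 characters left out ...]
  89  88  83  79 121  69  79 179 182 183
260 115 112 112 115  16  17  70  75  86 108 151 151 151 151 150 149 149 144 146 145 144 144 142 138 135  78  61  22  32 185 182 181
268 113 112 116  48  12  26  75  74  96 115 116 179 178 149 182 187 170 182 148 182 186 137 185 186 175  77  74  25  18 149 177  52
276 109 116 113  22   8  73  73  39  72 111 114 114 112 112 112 113 116 115 112 112 111 113 110 121  39  72  75  66  10  17 155  74
284 115  94  21  14  11  20 105  24  54 115 111 114 113 113 111 112 110 114 112 115 113 113 113 114  23  78 100  21  23  10  24 167
292  33  11  18  26  18  18  17  24  34 115 115 114 118 114 114 115 117 115 115 114 115 120 115 113  19  21  18  23  24  42  29  21
```

The head is held square and the torque is starting to climb, now about 0.4 N m. I'm continuing in smaller steps.

Call:
carry_out(series=[[1, 0, 0, 0, 0, 0, 4], [1, 0, 0, 0, 0, 0, 8], [1, 0, 0, 0.1, 0, 0, 12], [1, 0, 0, 0.1, 0, 0, 15], [1, 0, 0, 0.1, 0, 0, 15]])

```text
clock: 31.55
position: [0.4905, 0.2101, 0.108]
tcp_rot: [0.89, 0.342, 0.108, 0.281]
ft_force: [-5.9, 1.7, 3.9]
finger_gap: 0.0352
finger_force: 60.9
```

```bash
python3 -c "
from h import *
ft(); print(r.get_obs()['joint_torque'][5])"
```

```text
31.55 [0.4905 0.2101 0.108 ] J [ 0.691  0.476  1.893 -0.803  0.923  2.078] eul [ 4.2020e+01 -4.0000e-02  1.4494e+02] F [-5.92  1.73  3.87] M [-0.02  0.97  0.34] gap 0.0352 60.9
tool F [-3.23 -2.07 -6.19] tool M [ 0.633 -0.402 -0.697]
1.2309722229838371
```

Call:
carry_out(series=[[1, 0, 0, 0, 0, 0, 4], [1, 0, 0, 0, 0, 0, 8], [1, 0, 0, 0, 0, 0, 12], [1, 0, 0, 0.1, 0, 0, 16], [1, 0, 0, 0.1, 0, 0, 18], [1, 0, 0, 0.1, 0, 0, 18]])

```text
clock: 32.15
position: [0.4908, 0.2103, 0.1081]
tcp_rot: [0.932, 0.199, 0.151, 0.261]
ft_force: [-4.4, 2.4, 5.3]
finger_gap: 0.0351
finger_force: 59.3
```

```bash
python3 -c "
from h import *
ft(); print(r.get_obs()['joint_torque'][5])"
```

```text
32.15 [0.4908 0.2103 0.1081] J [ 0.691  0.476  1.893 -0.804  0.923  2.391] eul [ 27.23 -10.25 146.27] F [-4.42  2.41  5.32] M [-0.24  1.1   0.83] gap 0.0351 59.3
tool F [-1.83 -0.27 -7.08] tool M [ 0.435 -0.481 -1.24 ]
1.6242142394185066
```

The torque is 1.2 N m, which is snug and well under 2. I'm releasing and backing straight out along the axis.

Call:
carry_out(series=[[-1, 0, 0, 0, 0, 0, 0], [-1, 0, 0, 0, 0, 0, 0], [-1, 0, 0, 0, 0, 0, 0], [-1, 0, 0, 0, 0, 0, 0], [-1, 0, 0, 0, 0, 0, 0], [-1, 0, 0, -15, 0, 0, 0], [-1, 0, 0, -40, 0, 0, 0], [-1, 0, 0, -75, 0, 0, 0], [-1, 0, 0, -110, 0, 0, 0], [-1, 0, 0, -130, 0, 0, 0], [-1, 0, 0, -130, 0, 0, 0], [-1, 0, 0, -130, 0, 0, 0]])

```text
clock: 33.35
position: [0.4406, 0.2659, 0.2148]
tcp_rot: [0.933, 0.196, 0.152, 0.26]
ft_force: [-0.8, 0.3, -1.1]
finger_gap: 0.0857
finger_force: 0.0
```

Run:
```python
from h import *
ft(); s=snap('wrist','w10'); t=snap('top','top10')
for nm,c in (('wrist',s),('top',t)):
  for l in ('plug','cover_handle','flange'): print(nm,l,[(np.round(d['location'],1).tolist(),round(d['conf'],2),at_z(c,d['location'],.173).round(3).tolist()) for d in r.spot_point(l,nm)[:5]])
# plate alignment: white plate vs dark gasket rim around expected outline in the wrist view
P=lambda x,y,z:np.array([.6006,.09,z])+x/1e3*xf+y/1e3*yf
print('expected plate corners px',proj(s,[P(85,50,.133),P(85,-50,.133),P(-85,-50,.133),P(-85,50,.133)]).round(1).tolist())
g6=cv2.cvtColor(np.load('w6.npy',allow_pickle=True).item()['pixels'],cv2.COLOR_RGB2GRAY)
for y in (110,140,170,200,230): print(y,'L',g6[y,262:296].tolist(),'R',g6[y,348:380].tolist())
print('col 300',g6[90:115,300].tolist(),'col 345',g6[90:115,345].tolist())
```

```text
33.35 [0.4406 0.2659 0.2148] J [ 0.838  0.33   1.773 -0.661  1.196  2.293] eul [ 26.94 -10.48 146.38] F [-0.77  0.32 -1.12] M [ 0.18  0.23 -0.02] gap 0.0857 0.0
tool F [-0.74 -1.08  0.48] tool M [ 0.26  -0.138 -0.01 ]
wrist plug [([200.2, 319.6], 0.84, [0.473, 0.248, 0.173])]
wrist cover_handle [([131.9, 465.2], 0.75, [0.601, 0.091, 0.173]), ([310.1, 506.4], 0.66, [0.417, -0.12, 0.173])]
wrist flange []
top plug [([199.3, 235.6], 0.8, [0.487, 0.218, 0.173])]
top cover_handle [([236.8, 476.0], 0.68, [0.39, -0.418, 0.173]), ([154.4, 285.5], 0.64, [0.606, 0.087, 0.173]), ([276.2, 238.6], 0.62, [0.285, 0.207, 0.173])]
top flange []
expected plate corners px [[79.5, 463.6], [151.6, 476.0], [202.7, 399.0], [114.8, 376.0]]
110 L [232, 230, 227, 231, 233, 231, 230, 228, 231, 232, 228, 230, 229, 230, 231, 229, 230, 229, 229, 233, 233, 229, 228, 229, 230, 229, 230, 233, 230, 229, 230, 225, 225, 225] R [145, 149, 147, 142, 141, 142, 147, 147, 149, 148, 149, 149, 148, 147, 146, 146, 150, 145, 116, 102, 131, 144, 140, 138, 138, 137, 142, 145, 141, 139, 141, 141]
140 L [240, 243, 241, 242, 240, 24
[... 876 characters left out ...]
220, 216, 217, 208, 160, 144, 214, 218, 221, 224, 222, 223, 223, 222, 221, 221, 219, 220, 223, 221, 220, 220]
230 L [241, 238, 237, 236, 234, 234, 236, 239, 239, 237, 237, 234, 235, 234, 232, 232, 237, 239, 239, 240, 240, 239, 237, 239, 241, 240, 240, 239, 240, 240, 237, 235, 237, 237] R [224, 224, 224, 222, 219, 221, 223, 224, 221, 218, 217, 216, 194, 118, 149, 209, 215, 214, 216, 214, 217, 218, 216, 215, 213, 215, 215, 216, 215, 215, 211, 211]
col 300 [52, 50, 51, 57, 81, 100, 95, 167, 227, 219, 150, 76, 105, 192, 227, 229, 227, 208, 147, 137, 135, 140, 138, 137, 134] col 345 [54, 56, 53, 56, 57, 55, 56, 95, 137, 143, 136, 65, 71, 117, 137, 141, 145, 143, 143, 144, 142, 142, 143, 144, 141]
```

```bash
python3 -c "
from cell import r
print(r.finish_job())"
```

```text
the job is handed in; nothing more can be done
None
```

I handed the job in at about 33 s: the cover lies level on the gasket over the stud, in line with the flange, and the plug is snug at about 1.2 N m with the arm clear; the first cover grasp slipped and left the plate on the table, and the second held.

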